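# Fetch the bill weight from under the tumbler cabinet with a reacher

### The arm

A 7-joint arm with a two-finger parallel gripper is mounted at the origin on the work surface. World frame = base frame: x ahead of the robot, y to its left, z up, the work surface at z = 0. Lengths are in m, angles in rad, forces in N, time in s.
With the tool pointing down it reaches from about 0.425 to 0.925 m from the base axis. Payload 6.8 kg.
Tool frame: the origin (TCP) lies midway between the tips of the shut fingers; the grasp point (between the pads) lies 19 mm behind it; y points along the fingers, z is the direction in which the jaws open and shut, and the axes are right-handed (so a half turn about y gives the same grasp; the last joint's range is limited). The gripper opens to 85 mm and grips with 20 to 120 N. Pads are 22 mm wide; open, the fingers measure 114 mm over their backs; the gripper's body (76 mm by 85 mm) begins 54 mm behind the grasp point. The pads swing forward as they close: fully open they stand 13 mm farther back than shut.
Start: joints at [-1.341, 0.477, 0.022, 1.555, -0.011, 1.109, -0.083], TCP at [0.224, 0.637, 0.231] pointing down, gripper open.
Joint ranges: [-2.96, 2.96], [-0.34, 2.1], [-1.41, 1.46], [0.24, 2.44], [-1.37, 4.51], [0.17, 1.92], [-2.96, 2.96]. Speed limits (rad/s): [2.39, 2.39, 3.14, 3.14, 3.14, 3.14, 3.14].

### API

Orientations are given as a rotation vector (axis times angle).
In Python, from bench import r gives the robot as it stands.
- The arm moves only by the tool send_rows, never from a script. Its argument "rows" is text: rows parted by semicolons, each of 6 numbers parted by spaces: the shift along the world's x, y, z in m, then the turn, a rotation vector about the world's x, y, z in rad. A call has 1 to 20 rows; each row shifts and turns the commanded pose from where the row before left it; what a row does not reach is not made up. A row lasts 1/10 s, in which the tool goes at most 50 mm and 8.59 degrees, less where a joint would pass 70% of its speed; a pose out of reach is approached as far as the arm can. A call is refused whole if a number of a shift passes 0.05 or a number of a turn 0.15, either way. A call with a gripper value outside its range is refused whole. "grip" is the finger opening in m, from 0 to 0.0854, set as the call begins (left out, the last holds). The fingers move at their own pace and stop on an object; "grip_force" is the grip in N (left out, the last holds). Time passes only in rows, so rows that do not move let the fingers close. It gives the time, the measured TCP pose, the force and the opening at its end, in the units of the state.
- r.get_obs(): the state, without advancing time (a new reading comes with each control period).
- r.grab_frame(name): name is "scene" or "top" or "wrist"; returns a dict with "pixels" (420x560x3 uint8, red, green, blue), "intrinsics" (3x3 intrinsics, pixels), "position" and "orientation" of the camera in the world. Camera axes: x right, y up, looking along -z (the intrinsics and any distortion apply to the point x, -y, -z); pixel columns grow to the right and rows downward; lengths in m; the calibration is good to about 2 mm. A picture is of the moment at which its call begins. There is no depth.
- r.hand_in(): hands the job in, once; it reports no verdict.
The state is a dict: "clock": time; "joints": joint angles; "qvel": joint speeds; "tau": joint torques, N m; "tcp_pos": TCP position; "orientation": TCP orientation; "contact_force": force on the tool from outside, world axes, zero at the start; "moment": the same for the moment, N m; "grip_width": finger opening in m.
Only numpy, scipy, OpenCV 4.12 (cv2) and the standard library are available. Lean on these libraries where they do the work, as an engineer would, in place of code of your own. Each camera call takes 0.05 s, during which the arm holds its last target.

### The job

The blue glass bill weight has slid into the low gap under the tumbler cabinet, out of hand's reach. Pick up the yellow reacher, put its open jaws around the weight, squeeze the red trigger until the jaws hold the glass firmly but gently (about 8 N, never over 16 N), draw the weight out standing and held in the jaws, and let it go on the round green mat. Then back the jaws off clear of it and leave the reacher lying flat on the counter; only the reacher may touch the weight, do not push against the cabinet, and leave the tin, scoop and menu stand where they are.

Things in the scene. Friction and masses are not known exactly. Their poses are not given: they have to be found in the camera images.
- reacher: Hand reacher lying flat on its skids, 300 mm long, 275 g. Origin: on its underside below the middle of the handle, within 25 mm of the centre of mass; x runs forward to the jaws, y is the squeeze direction, z up. Slim shaft to a 70 mm wide black head (x 162 to 176 mm). Black fixed jaw: x 175 to 235, inner face y = +27, z 2 to 32 mm. Nothing ahead of the handle is higher than 42 mm.
- handle (a point): Middle of the reacher's handle, 28 mm above its origin. Yellow fixed palm bar (outer face y = +31 mm) and red trigger bar (outer face y = -31 mm at rest), 10 mm thick, x -40 to 40, z 6 to 51 mm: gripped from above across 62 mm. Black bridges join it at x = -52 and +52 mm (18 mm high).
- trigger (a joint): Travel of the red trigger towards the palm bar, m: 0 at rest to 0.029. Return spring: 12 N at rest plus 0.2 N per mm; it opens the jaws when let go. The jaw follows 1:1 through a springy link giving 1 mm per 8 N of squeeze. Squeeze on the weight = force on the trigger less the return spring.
- jaw: Red moving jaw, driven by the trigger; frame parallel to the reacher's, origin shifted along y by the jaw's movement. Plate at x 175 to 235, y -35 to -27 (inner face), z 2 to 32 mm. Its link is worn: its true rest place is up to 6 mm either side of this, so it meets the weight at 12 to 24 mm of trigger travel, and the squeeze must be felt, not set by travel.
- jaw_mid (a point): Point on the reacher midway between the open jaws, 210 mm ahead of its origin (x), y = 0, 17 mm up.
- weight: Bill weight: upright cylinder of blue glass 36 mm across on a 34 mm steel foot 10 mm high, 44 mm tall with its domed top, about 300 g (varies by 40 %). Origin: centre of its underside; z up. The glass is fragile: the jaws may press it with at most 16 N. It stands on the counter under the cabinet.
- cabinet: Fixed steel-framed glass cabinet, 260 mm wide (x) by 150 mm deep (y) by 225 mm tall, holding three frosted tumblers. Origin: on the counter under its centre. Its front with the sliding glass doors faces its -y (front face at y = -75 mm). Open gap below it, 55 mm high, with four round legs 18 mm across at x = +-118, y = +-63 mm; the weight stands up to 50 mm left or right of the middle of the gap and 55 to 95 mm behind the front face.
- mat: Round green mat, 120 mm across, 1 mm thin and flush for practical purposes (things slide over it as over the counter); fixed. Origin at its centre.
- tin: Steel milkshake tin standing on the counter, 94 mm across the rim, 172 mm tall. Origin: centre of the underside. Bystander.
- scoop: Aluminium ice scoop lying on the counter, 62 mm wide, about 220 mm long (its y), up to 40 mm high. Origin: under the back of the bowl. Bystander.
- menu_stand: Red menu stand, base 60 by 90 mm, 144 mm tall. Origin: centre of the underside. Bystander.

How it is judged:
On the way, in this order (a step that is already met when the one before it is completed fails the run):
1. the red jaw presses the weight with more than 3 N while it still stands deep under the cabinet (contact force between jaw and weight above 3 N and y of weight in the frame of cabinet above -0.045 m), for 0.2 s.
2. the weight is drawn clear of the cabinet's front, still pressed by the jaw (contact force between jaw and weight above 1.5 N and y of weight in the frame of cabinet below -0.1 m), for 0.2 s.
At the end, for the whole second after the job is handed in: The weight stands upright and still, wholly on the mat (centre within 42 mm of the mat's centre), nothing touching it; the jaws are backed off it (its centre more than 40 mm from the point midway between the jaws) and the reacher lies flat and still on the counter (horizontal distance between weight and mat below 0.042 m and angle between each of weight, reacher's own z axis and vertical below 0.1 rad and height (world z) of each of weight, reacher below 0.006 m and linear speed of each of weight, reacher below 0.02 m/s and contact force between reacher and weight below 0.05 N and horizontal distance between jaw_mid and weight above 0.04 m).
It fails at once if the jaw presses the weight with more than 16 N (contact force between jaw and weight above 16 N).
It fails at once if the weight tips by more than 20 degrees (angle between weight's own z axis and vertical above 0.35 rad).
It fails at once if the weight is touched by the robot itself (contact force between any of the fingers, the arm and weight above 0.5 N).
It fails at once if the cabinet is pushed with more than 12 N (contact force between any of reacher, the fingers, the arm, weight and cabinet above 12 N).
It fails at once if the tin, scoop or menu stand is moved more than 20 mm (distance of any of tin, scoop, menu_stand from where it was at the start of the episode above 0.02 m).
It also fails if it takes over 64 s, if anything falls off the work surface, if the arm or the gripper's body presses on something with over 40 N, if the wrist force passes 120 N, or if a joint passes its speed limit or range.

## Working session

There is one attempt and no reset: what is moved stays moved. The work goes in short steps, Python scripts to look and compute and a tool call to move; the robot and the scene stay as the last step left them, time stands still between calls to the robot, and variables do not carry over. Pictures are saved under pics/ and viewed, and the job is handed in when it is done.

Besides the shell and the picture viewer there is one more tool, called after "Call:" by a JSON object that holds its "name" and its "arguments", one argument or row to a line. send_rows: Moves the arm, as the interface text tells. Its arguments: {"type":"object","properties":{"rows":{"type":"string"},"grip":{"type":"number"},"grip_force":{"type":"number"}},"required":["rows"]}

```bash
ls; mkdir -p pics; cat > h.py <<'E'
import numpy as np,cv2
from bench import r
from scipy.spatial.transform import Rotation as R
def grab(n,f):
    d=r.grab_frame(n); cv2.imwrite('pics/'+f,d['pixels'][:,:,::-1]); 
    np.savez('pics/'+f[:-4]+'.npz',**{k:np.array(v) for k,v in d.items()}); return d
def rot(d):
    o=np.array(d['orientation'],float)
    return o if o.shape==(3,3) else R.from_rotvec(o).as_matrix() if o.size==3 else R.from_quat(o).as_matrix()
def ray(d,u,v):
    K=np.array(d['intrinsics']); p=np.linalg.inv(K)@[u,v,1]
    return np.array(d['position']),rot(d)@np.array([p[0],-p[1],-p[2]])
def onz(d,u,v,z):
    o,k=ray(d,u,v); return o+k*(z-o[2])/k[2]
def proj(d,P):
    c=rot(d).T@(np.array(P)-np.array(d['position'])); c=np.array([c[0],-c[1],-c[2]]); q=np.array(d['intrinsics'])@c; return q[:2]/q[2]
def tri(rs):
    A=np.zeros((3,3));b=np.zeros(3)
    for o,k in rs:
        k=k/np.linalg.norm(k);M=np.eye(3)-np.outer(k,k);A+=M;b+=M@o
    p=np.linalg.solve(A,b); return p,[np.linalg.norm((np.eye(3)-np.outer(k,k)/(k@k))@(p-o)) for o,k in rs]
def load(f): return dict(np.load('pics/'+f+'.npz'))
E
python3 - <<'E'
from h import *
for n in ['scene','top','wrist']:
    d=grab(n,n+'0.png'); print(n,{k:v for k,v in d.items() if k!='pixels'})
print(r.get_obs())
E
```

```text
pics
scene {'intrinsics': array([[539.64080798,   0.        , 270.10226664],
       [  0.        , 539.64080798, 213.38127461],
       [  0.        ,   0.        ,   1.        ]]), 'position': array([ 1.11428181, -0.03539491,  0.932746  ]), 'orientation': array([0.38580079, 0.39141506, 1.55870094])}
top {'intrinsics': array([[439.03565424,   0.        , 274.79192609],
       [  0.        , 439.03565424, 210.87436325],
       [  0.        ,   0.        ,   1.        ]]), 'position': array([ 0.58828258, -0.00683852,  0.83010039]), 'orientation': array([ 0.0194768 , -0.08656286, -1.59106373])}
wrist {'intrinsics': array([[344.21808695,   0.        , 282.19836555],
       [  0.        , 344.21808695, 210.24255138],
       [  0.        ,   0.        ,   1.        ]]), 'position': array([0.15364711, 0.66072967, 0.37372016]), 'orientation': array([-0.25973997, -0.18300044,  1.22278196])}
{'clock': 0.15, 'joints': array([-1.34107514,  0.47760227,  0.02235795,  1.55620128, -0.01152839,
        1.10932304, -0.0830949 ]), 'qvel': array([ 0.00131386, -0.00197324, -0.00015401, -0.00328586,  0.0004041 ,
       -0.00048706, -0.00021646]), 'tau': array([ 1.97762383e-03, -5.96924794e+01,  1.60973087e+00, -2.81491435e+01,
        1.26185850e-02,  6.51425973e-03,  8.67154114e-06]), 'tcp_pos': array([0.22357006, 0.63641712, 0.23056435]), 'orientation': array([-1.55589113,  0.26527216, -0.26502079]), 'contact_force': array([-0.72974072, -0.38211638,  0.41700358]), 'moment': array([ 0.06376314, -0.04325311,  0.03845085]), 'grip_width': 0.08508029886152281}
```

View pics/scene0.png

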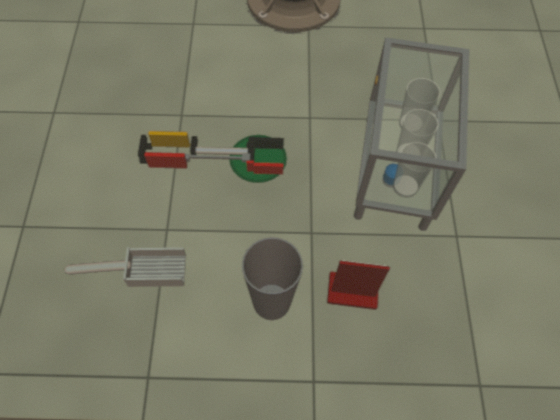

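View pics/top0.png

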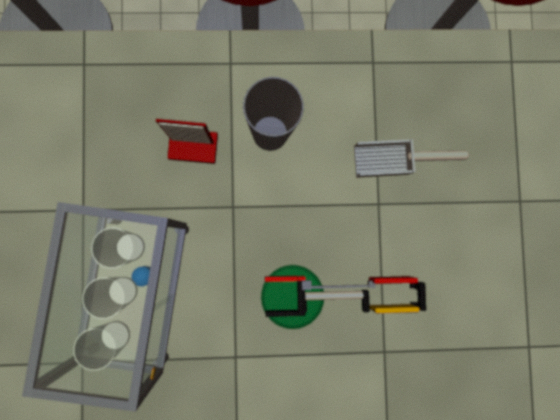

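View pics/wrist0.png

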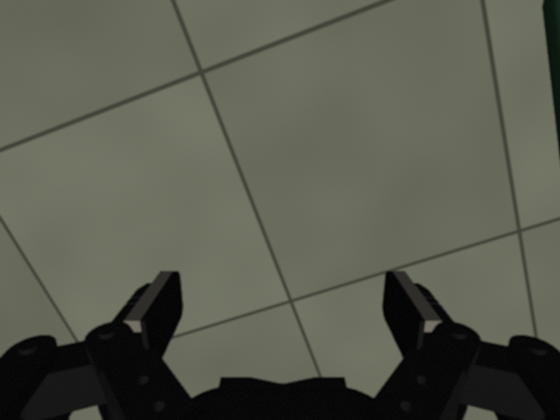

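The scene view shows the reacher (handle ~(167,150), jaws over the mat at ~(265,157)) and the blue weight at ~(392,174) under the cabinet. In the top view they are at (395,295), (290,297) and (142,276). The tin, scoop and menu stand are off on the +x side. Next I measure.

```bash
cat > m.py <<'E'
from h import *
def masks(d):
    h=cv2.cvtColor(d['pixels'],cv2.COLOR_RGB2HSV)
    return dict(yellow=cv2.inRange(h,(15,140,80),(32,255,255)),red=cv2.inRange(h,(0,150,80),(9,255,255))|cv2.inRange(h,(172,150,80),(180,255,255)),
      green=cv2.inRange(h,(55,120,40),(85,255,255)),blue=cv2.inRange(h,(98,120,60),(115,255,255)))
def blobs(d,minA=25):
    out={}
    for k,m in masks(d).items():
        n,l,s,c=cv2.connectedComponentsWithStats(m)
        out[k]=[]
        for i in range(1,n):
            if s[i,4]>=minA:
                cn,_=cv2.findContours((l==i).astype(np.uint8),0,2)
                out[k].append((s[i].tolist(),c[i].round(1).tolist(),cv2.boxPoints(cv2.minAreaRect(cn[0])).round(1).tolist()))
    return out
E
python3 - <<'E'
from m import *
for n in ['scene0','top0']:
    d=load(n)
    for k,v in blobs(d).items():
        for b in v: print(n,k,*b)
s,t=load('scene0'),load('top0')
bs,bt=blobs(s),blobs(t)
print(tri([ray(s,*bs['blue'][0][1]),ray(t,*bt['blue'][0][1])]))
for f,lo,hi,x0,y0,w,h in [('scene0',0,0,130,20,350,220),('top0',0,0,20,190,420,220)]:
    im=cv2.imread('pics/'+f+'.png')[y0:y0+h,x0:x0+w]; cv2.imwrite('pics/z_'+f+'.png',cv2.resize(im,None,fx=1.9,fy=1.9,interpolation=2))
E
```

```text
scene0 yellow [149, 131, 40, 16, 540] [168.5, 138.4] [[148.5, 144.89999389648438], [149.10000610351562, 130.39999389648438], [188.5, 132.0], [187.89999389648438, 146.39999389648438]]
scene0 red [144, 153, 42, 14, 489] [165.2, 159.1] [[144.0, 153.0], [185.0, 153.0], [185.0, 166.0], [144.0, 166.0]]
scene0 red [247, 160, 36, 14, 332] [264.4, 166.9] [[245.89999389648438, 170.89999389648438], [247.1999969482422, 159.5], [282.3999938964844, 163.39999389648438], [281.1000061035156, 174.8000030517578]]
scene0 red [340, 262, 49, 8, 132] [363.3, 265.4] [[339.79998779296875, 264.0], [340.1000061035156, 261.1000061035156], [388.1000061035156, 267.1000061035156], [387.79998779296875, 270.0]]
scene0 red [328, 272, 49, 36, 666] [350.1, 296.8] [[326.20001220703125, 301.5], [330.5, 271.79998779296875], [379.8999938964844, 278.79998779296875], [375.6000061035156, 308.5]]
scene0 green [237, 138, 10, 9, 42] [242.3, 143.0] [[236.1999969482422, 143.60000610351562], [246.0, 138.0], [249.0, 143.1999969482422], [239.1999969482422, 148.8000030517578]]
scene0 green [255, 149, 30, 13, 344] [269.1, 154.8] [[255.
[... 1582 characters left out ...]
844, 309.20001220703125], [262.20001220703125, 310.3999938964844]]
top0 green [308, 289, 15, 2, 25] [315.6, 289.6] [[308.0, 289.0], [322.0, 289.0], [322.0, 290.0], [308.0, 290.0]]
top0 green [270, 301, 53, 27, 657] [299.5, 316.0] [[269.29998779296875, 316.29998779296875], [319.8999938964844, 295.79998779296875], [327.8999938964844, 315.5], [277.29998779296875, 336.0]]
top0 blue [132, 267, 17, 19, 240] [140.7, 275.6] [[130.8000030517578, 283.29998779296875], [133.8000030517578, 265.1000061035156], [149.1999969482422, 267.70001220703125], [146.1999969482422, 285.8999938964844]]
(array([0.53158259, 0.1945851 , 0.04091941]), [np.float64(0.0033754042215313374), np.float64(0.0033754042215314523)])
```

View pics/z_top0.png

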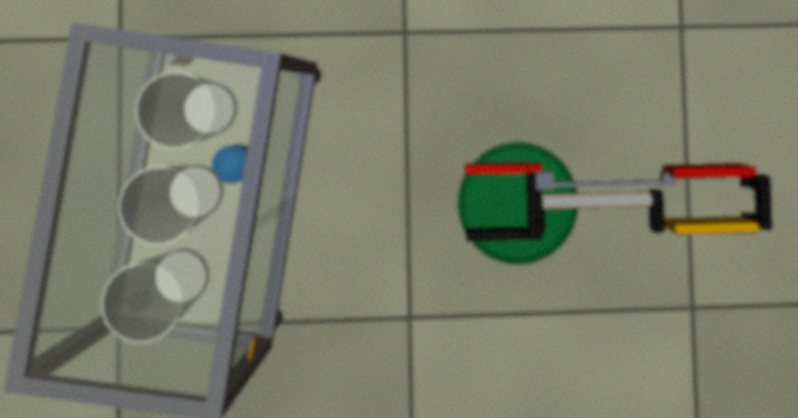

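View pics/z_scene0.png

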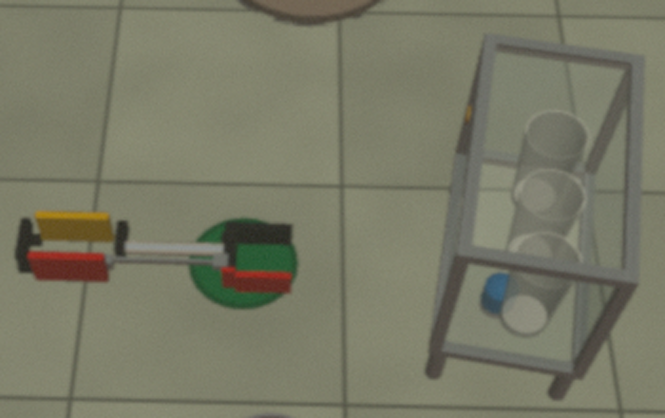

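```bash
python3 - <<'E'
from m import *
s,t=load('scene0'),load('top0')
C={'++':((59.5,202.6),(464.7,169)),'+-':((169,218),(372,158)),'--':((134.7,408),(386.8,38.4)),'-+':((22.6,395),(468.4,50))}
P={}
for k,(a,b) in C.items():
    p,e=tri([ray(t,*a),ray(s,*b)]); P[k]=p; print(k,p.round(4),np.round(e,4), onz(t,*a,.225).round(4),onz(s,*b,.225).round(4))
c=sum(P.values())/4; print(c)
fx=(P['++']-P['-+']+P['+-']-P['--'])[:2]; fy=(P['++']-P['+-']+P['-+']-P['--'])[:2]
print('len x',np.linalg.norm(fx)/2,'len y',np.linalg.norm(fy)/2,'yaw',np.arctan2(fx[1],fx[0]),np.arctan2(-fy[0],fy[1]))
for z in (.03,.04,.044): print('w top',z,onz(t,142.1,276.3,z))
# weight scene: left edge/top/bottom
print('w scene',onz(s,391.3,170.3,.025))
# reacher handle tops: corners of bars
print('yellow',tri([ray(t,395.5,308.5),ray(s,169,132.5)]))
for q in [(372,305),(419,304),(419,312),(372,313),(373,277),(417,277),(417,283),(373,283)]: print('T51',q,onz(t,*q,.051).round(4))
for q in [(265,276),(305,276),(305,281),(265,281),(265,310),(265,315),(303,315)]: print('T32',q,onz(t,*q,.032).round(4))
m=masks(t)['green']; 
cn,_=cv2.findContours(m,0,1); pts=np.vstack(cn)[:,0]; hull=cv2.convexHull(pts); el=cv2.fitEllipse(hull); print(el,onz(t,*el[0],0.001))
m=masks(s)['green']; cn,_=cv2.findContours(m,0,1); pts=np.vstack(cn)[:,0]; hull=cv2.convexHull(pts); el=cv2.fitEllipse(hull); print(el,onz(s,*el[0],0.001))
E
```

```text
++ [0.646  0.2597 0.2233] [0.0001 0.0001] [0.6458 0.2589 0.225 ] [0.6471 0.2591 0.225 ]
+- [0.6226 0.1161 0.2139] [0.002 0.002] [0.6219 0.1119 0.225 ] [0.63   0.1158 0.225 ]
-- [0.3716 0.1586 0.2272] [0.0007 0.0007] [0.3709 0.1585 0.225 ] [0.3691 0.1599 0.225 ]
-+ [0.3928 0.3039 0.2241] [0.0004 0.0004] [0.393  0.3039 0.225 ] [0.3939 0.3031 0.225 ]
[0.50825429 0.20959044 0.22211574]
len x 0.25580978342017935 len y 0.14619453802194926 yaw -0.1702070263563832 -0.1531333869678843
w top 0.03 [0.52939759 0.19843776 0.03      ]
w top 0.04 [0.53013356 0.19587213 0.04      ]
w top 0.044 [0.53042795 0.19484588 0.044     ]
w scene [0.52177871 0.19514582 0.025     ]
yellow (array([ 0.46348003, -0.25021299,  0.05670829]), [np.float64(0.0009723627930375772), np.float64(0.0009723627930374911)])
T51 (372, 305) [ 0.4701 -0.2091  0.051 ]
T51 (419, 304) [ 0.4694 -0.2936  0.051 ]
T51 (419, 312) [ 0.4554 -0.293   0.051 ]
T51 (372, 313) [ 0.4561 -0.2086  0.051 ]
T51 (373, 277) [ 0.5192 -0.2128  0.051 ]
T51 (417, 277) [ 0.5171 -0.2922  0.051 ]
T51 (417, 283) [ 0.5065 -0.2917  0.051 ]
T51 (373, 283) [ 0.5086 -0.2124  0.051 ]
T32 (265, 276) [ 0.5244 -0.0211  0.032 ]
T32 (305, 276) [ 0.5225 -0.0935  0.032 ]
T32 (305, 281) [ 0.5135 -0.0933  0.032 ]
T32 (265, 281) [ 0.5155 -0.0209  0.032 ]
T32 (265, 310) [ 0.4639 -0.0199  0.032 ]
T32 (265, 315) [ 0.455  -0.0197  0.032 ]
T32 (303, 315) [ 0.453 -0.088  0.032]
((292.1398620605469, 296.51513671875), (61.58927917480469, 62.48160171508789), 178.7002716064453) [ 0.48247689 -0.07168903  0.001     ]
((257.59088134765625, 158.01089477539062), (44.63459396362305, 52.92741012573242), 86.79946899414062) [ 0.4825118  -0.07386378  0.001     ]
```

The cabinet is centred at about (0.508,0.210) with yaw −0.16. The weight is at about (0.530,0.197), 66 mm behind the front face. The handle is at about (0.487,−0.252), heading roughly along +y, and the mat is at (0.4825,−0.073). Now working out the tool axes.

```bash
python3 - <<'E'
from h import *
o=r.get_obs(); M=R.from_rotvec(o['orientation']).as_matrix(); print(M.round(3))
# target: y down, z along reacher -y/+y = (+-1, ...)
h=0.018 # heading dir (h,1)
for sg in (1,-1):
    z=sg*np.array([1,-h,0])/np.hypot(1,h); y=np.array([0,0,-1.]); x=np.cross(y,z)
    T=np.stack([x,y,z],1); print(sg,R.from_matrix(T@M.T).as_rotvec().round(4))
E
```

```text
[[ 0.943 -0.     0.331]
 [-0.331 -0.001  0.943]
 [ 0.    -1.    -0.001]]
1 [ 9.000e-04 -1.200e-03 -1.251e+00]
-1 [1.3000e-03 1.0000e-03 1.8906e+00]
```

Call:
{"name": "send_rows", "arguments": {
  "rows": "0 0 0.05 0 0 0;0 0 0.05 0 0 0;0 0 0.05 0 0 0;0 0 0.04 0 0 0;0.025 -0.032 0 0 0 -0.065;0.025 -0.032 0 0 0 -0.065;0.025 -0.032 0 0 0 -0.065;0.025 -0.032 0 0 0 -0.065;0.025 -0.032 0 0 0 -0.065;0.025 -0.032 0 0 0 -0.065;0.025 -0.032 0 0 0 -0.065;0.025 -0.032 0 0 0 -0.065;0.025 -0.032 0 0 0 -0.065",
  "grip": 0.085
}}

```text
clock: 1.45
tcp_pos: [0.4494, 0.3473, 0.4211]
orientation: [-1.448, 0.722, -0.722]
contact_force: [-0.2, 0.4, -0.0]
grip_width: 0.085
```

Call:
{"name": "send_rows", "arguments": {
  "rows": "0.008 -0.035 0 0 0 -0.065;0.008 -0.035 0 0 0 -0.065;0.008 -0.035 0 0 0 -0.065;0.008 -0.035 0 0 0 -0.065;0.008 -0.035 0 0 0 -0.065;0.008 -0.035 0 0 0 -0.065;0.008 -0.035 0 0 0 -0.065;0.008 -0.035 0 0 0 -0.065;0.008 -0.035 0 0 0 -0.065;0.008 -0.035 0 0 0 -0.065;-0.005 -0.03 -0.03 0 0 0;-0.005 -0.03 -0.03 0 0 0;-0.005 -0.03 -0.03 0 0 0;-0.005 -0.03 -0.03 0 0 0;-0.005 -0.03 -0.03 0 0 0;-0.005 -0.03 -0.03 0 0 0;-0.005 -0.03 -0.03 0 0 0;-0.005 -0.03 -0.03 0 0 0;0 0 0 0 0 0;0 0 0 0 0 0"
}}

```text
clock: 3.45
tcp_pos: [0.4878, -0.2415, 0.1809]
orientation: [-1.208, 1.214, -1.211]
contact_force: [-1.1, -0.1, -0.1]
grip_width: 0.0848
```

```bash
python3 - <<'E'
from h import *
for n in ['scene','wrist']:
    d=grab(n,n+'1.png')
print(d['position'],rot(d).round(3))
o=r.get_obs(); print(o['clock'],o['tcp_pos'],R.from_rotvec(o['orientation']).as_matrix().round(3),o['joints'].round(2))
E
```

```text
[ 0.48987929 -0.16649406  0.32504209] [[ 1.     0.003  0.001]
 [-0.003  0.956  0.293]
 [ 0.    -0.293  0.956]]
3.55 [ 0.48956187 -0.24026657  0.18215303] [[-0.001  0.002  1.   ]
 [-1.     0.    -0.001]
 [-0.    -1.     0.002]] [-0.19  0.38  0.68  1.95 -0.3   0.91  0.63]
```

View pics/wrist1.png

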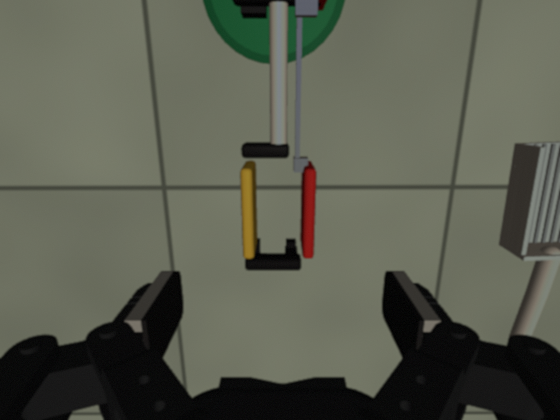

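The wrist view shows the handle between cols 242 and 316, rows 163–258. I triangulate the bars from wrist and top views.

```bash
python3 - <<'E'
from m import *
w,t,s=load('wrist1'),load('top0'),load('scene1')
b=blobs(w); 
for k in('yellow','red'):
    for x in b[k]: print(k,*x)
for z in(.051,):
  for q in [(242,163),(256,163),(243,258),(256,258),(303,163),(316,163),(303,257),(315,257)]: print(q,onz(w,*q,z).round(4))
print('yel',tri([ray(w,250,210),ray(t,395.5,308.5)]),tri([ray(w,250,210),ray(s,169,132.5)]))
print('red',tri([ray(w,309,211),ray(t,394.9,279.8)]))
E
```

```text
yellow [241, 168, 13, 91, 1015] [247.4, 211.9] [[240.39999389648438, 168.10000610351562], [251.89999389648438, 167.6999969482422], [254.60000610351562, 257.8999938964844], [243.0, 258.20001220703125]]
red [303, 168, 13, 90, 950] [308.8, 212.0] [[302.3999938964844, 256.8999938964844], [304.3999938964844, 167.8000030517578], [315.5, 168.10000610351562], [313.3999938964844, 257.20001220703125]]
(242, 163) [ 0.4577 -0.2108  0.051 ]
(256, 163) [ 0.4689 -0.2108  0.051 ]
(243, 258) [ 0.4555 -0.2937  0.051 ]
(256, 258) [ 0.4668 -0.2937  0.051 ]
(303, 163) [ 0.5064 -0.2109  0.051 ]
(316, 163) [ 0.5168 -0.211   0.051 ]
(303, 257) [ 0.5076 -0.2929  0.051 ]
(315, 257) [ 0.5181 -0.2929  0.051 ]
yel (array([ 0.46335038, -0.24923901,  0.05516457]), [np.float64(0.00042817062480303897), np.float64(0.00042817062480305675)]) (array([ 0.4632573 , -0.24989446,  0.05628197]), [np.float64(0.0013827313906033482), np.float64(0.0013827313906033829)])
red (array([ 0.51257208, -0.25355144,  0.04455343]), [np.float64(0.0004555601276293438), np.float64(0.00045556012762929595)])
```

Call:
{"name": "send_rows", "arguments": {
  "rows": "-0.0025 -0.0115 -0.02 0 0 -0.01;0 0 -0.03 0 0 0;0 0 -0.03 0 0 0;0 0 -0.03 0 0 0;0 0 -0.02 0 0 0;0 0 -0.01 0 0 0;0 0 0 0 0 0;0 0 0 0 0 0"
}}

```text
clock: 4.35
tcp_pos: [0.4873, -0.2525, 0.0425]
orientation: [-1.203, 1.216, -1.219]
contact_force: [-0.3, 0.1, 0.4]
grip_width: 0.0848
```

```bash
python3 - <<'E'
from h import *
for n in ['scene','wrist','top']:
    d=grab(n,n+'2.png')
o=r.get_obs(); print(o['clock'],o['tcp_pos'],o['contact_force'])
a=cv2.imread('pics/wrist2.png');b=cv2.imread('pics/scene2.png')[100:205,80:220]
cv2.imwrite('pics/c2.png',np.hstack([a[:,:],cv2.resize(b,(240,180)).repeat(1,0)] ) if 0 else cv2.resize(b,None,fx=4,fy=4))
E
```

```text
4.5 [ 0.48718873 -0.25281822  0.04256726] [0.1089828  0.01836627 0.62159446]
```

View pics/wrist2.png

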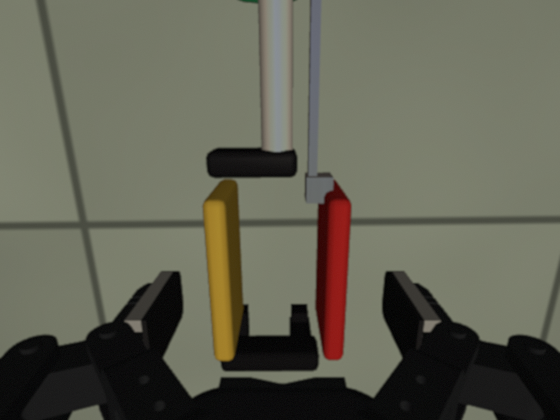

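View pics/c2.png

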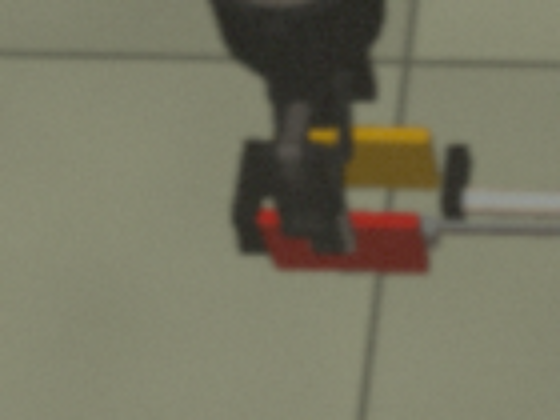

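Call:
{"name": "send_rows", "arguments": {
  "rows": "0 0 -0.015 0 0 0;0 0 -0.015 0 0 0;0 0 0 0 0 0;0 0 0 0 0 0"
}}

```text
clock: 4.9
tcp_pos: [0.4855, -0.2525, 0.0104]
orientation: [-1.204, 1.22, -1.217]
contact_force: [-0.2, 0.1, 1.7]
grip_width: 0.0848
```

Call:
{"name": "send_rows", "arguments": {
  "rows": "0 0 0 0 0 0;0 0 0 0 0 0;0 0 0 0 0 0;0 0 0 0 0 0;0 0 0 0 0 0",
  "grip": 0.063,
  "grip_force": 20
}}

```text
clock: 5.4
tcp_pos: [0.4861, -0.2527, 0.0114]
orientation: [-1.203, 1.218, -1.218]
contact_force: [-0.4, -0.4, 0.6]
grip_width: 0.0628
```

Call:
{"name": "send_rows", "arguments": {
  "rows": "0 0 0 0 0 0;0 0 0 0 0 0;0 0 0 0 0 0;0 0 0 0 0 0;0 0 0 0 0 0",
  "grip": 0.061
}}

```text
clock: 5.9
tcp_pos: [0.4858, -0.2527, 0.0117]
orientation: [-1.204, 1.218, -1.218]
contact_force: [-2.7, 0.8, 6.2]
grip_width: 0.0614
```

```bash
python3 - <<'E'
from h import *
for n in ['wrist','top']:
    d=grab(n,n+'3.png')
o=r.get_obs(); print(o['clock'],o['tcp_pos'],o['contact_force'],o['grip_width'])
E
```

```text
6.0 [ 0.48583158 -0.2527034   0.01171016] [-2.76061009 -0.7723275   6.22374503] 0.061299493378709866
```

View pics/wrist3.png

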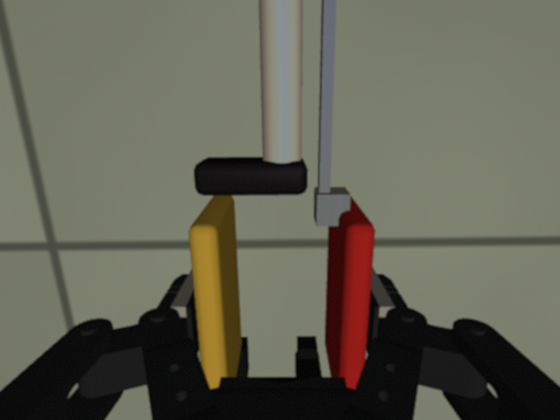

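View pics/top3.png

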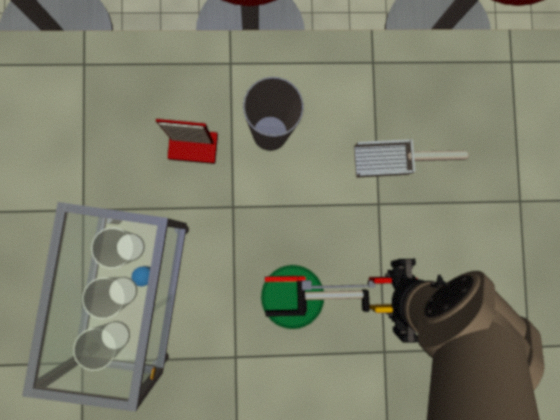

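```bash
python3 - <<'E'
from m import *
from scipy.optimize import least_squares
for f in ('top0','top3'):
    t=load(f); h=cv2.cvtColor(t['pixels'],cv2.COLOR_RGB2HSV)
    m=cv2.inRange(h,(95,90,50),(118,255,255)); m[:, :100]=0; m[:,200:]=0
    cn,_=cv2.findContours(m,0,1); c=max(cn,key=len)[:,0].astype(float)
    print(c.min(0),c.max(0))
    e=c[(c[:,0]<147)]
    g=least_squares(lambda p:np.hypot(e[:,0]-p[0],e[:,1]-p[1])-p[2],[141,276,10],loss='soft_l1',f_scale=.5).x
    print(g,'expected r',18/1000*439/.79, onz(t,g[0],g[1],.036))
for f,b in (('scene0',(375,155,45,40)),('top0',(115,255,45,40))):
    im=cv2.imread('pics/'+f+'.png'); x,y,w,hh=b; cv2.imwrite('pics/w_'+f+'.png',cv2.resize(im[y:y+hh,x:x+w],None,fx=12,fy=12,interpolation=0))
E
```

```text
[132. 267.] [149. 285.]
[141.26728031 276.00390096   9.12067982] expected r 10.002531645569618 [0.53039843 0.19835685 0.036     ]
[132. 267.] [149. 285.]
[141.27131492 276.0029489    9.15633761] expected r 10.002531645569618 [0.53039992 0.19834978 0.036     ]
```

View pics/w_scene0.png

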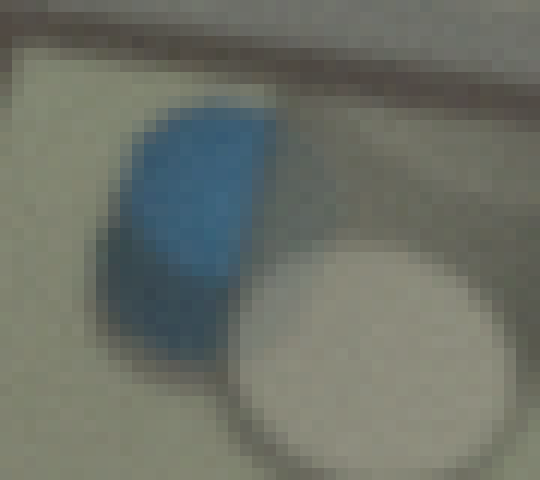

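View pics/w_top0.png

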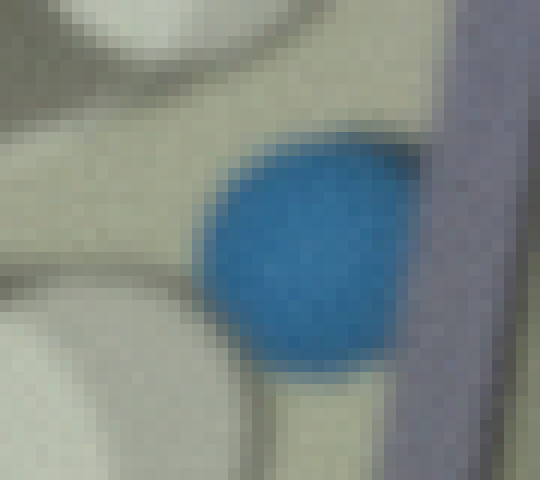

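```bash
python3 - <<'E'
from m import *
s=load('scene0');t=load('top0')
print('foot left limb z.005',onz(s,383.5,180,.005),'foot bottom',onz(s,391,186.2,0.0))
print('dome limb z.036',onz(s,385.5,172,.036))
print('model of',[ (proj(s,(.53,.197-.017,.005)),proj(s,(.53,.197-.018,.034)),proj(s,(.53+.017,.197,0)))])
a=np.linspace(0,2*np.pi,200)
for z,rr in((.0,.017),(.01,.017),(.012,.018),(.034,.018),(.044,.006)):
    q=np.array([proj(s,(.53+rr*np.cos(x),.197+rr*np.sin(x),z)) for x in a]); p=np.array([proj(t,(.53+rr*np.cos(x),.197+rr*np.sin(x),z)) for x in a])
    print(z,'scene',q.min(0).round(1),q.max(0).round(1),'top',p.min(0).round(1),p.max(0).round(1))
E
```

```text
foot left limb z.005 [0.53243211 0.18250944 0.005     ] foot bottom [0.54367111 0.1977022  0.        ]
dome limb z.036 [0.53322057 0.18059081 0.036     ]
model of [(array([382.16552425, 178.95175812]), array([384.37301166, 171.15670457]), array([390.78869213, 187.60641154]))]
0.0 scene [381.7 173.4] [398.5 187.6] top [137.8 265.4] [156.3 283.9]
0.01 scene [382.6 170.7] [399.6 185. ] top [136.3 265.7] [155.1 284.4]
0.012 scene [382.3 169.7] [400.3 184.9] top [135.5 265.2] [155.4 285.1]
0.034 scene [384.3 163.7] [402.7 179.1] top [132.1 265.9] [152.6 286.3]
0.044 scene [391.5 166. ] [397.6 171.2] top [137.4 273.1] [144.3 280. ]
```

The weight's silhouettes in both views agree on (0.529, 0.198) to about 1 mm. Next I slide the reacher sideways and ahead, stopping in front of the cabinet.

Call:
{"name": "send_rows", "arguments": {
  "rows": "0 0 0.001 0 0 0;0.005 0.008 0 0 0 0;0.007 0.012 0 0 0 0;0.007 0.015 0 0 0 0;0.007 0.015 0 0 0 0;0.007 0.015 0 0 0 0;0.005 0.015 0 0 0 0;0.003 0.01 0 0 0 0;0 0.01 0 0 0 0;0 0 0 0 0 0;0 0 0 0 0 0"
}}

```text
clock: 7.1
tcp_pos: [0.527, -0.1528, 0.0123]
orientation: [-1.204, 1.218, -1.218]
contact_force: [-0.6, -1.3, -1.6]
grip_width: 0.0611
```

```bash
python3 - <<'E'
from m import *
for n in ['scene','top']:
    d=grab(n,n+'4.png')
    for k in('red','yellow'):
        for b in blobs(d)[k]: print(n,k,*b)
o=r.get_obs(); print(o['clock'],o['tcp_pos'],o['contact_force'],o['grip_width'],R.from_rotvec(o['orientation']).as_matrix()[:,2])
im=cv2.imread('pics/top4.png')[190:400,20:420]; cv2.imwrite('pics/z_top4.png',cv2.resize(im,None,fx=2,fy=2,interpolation=2))
E
```

```text
scene red [193, 171, 12, 14, 114] [198.6, 177.0] [[192.5, 171.39999389648438], [201.60000610351562, 169.8000030517578], [204.10000610351562, 183.8000030517578], [195.10000610351562, 185.39999389648438]]
scene red [220, 172, 14, 13, 166] [227.0, 177.8] [[220.0, 172.0], [233.0, 172.0], [233.0, 184.0], [220.0, 184.0]]
scene red [298, 179, 36, 12, 287] [314.7, 185.3] [[297.1000061035156, 189.1999969482422], [298.1000061035156, 178.60000610351562], [333.20001220703125, 182.10000610351562], [332.1000061035156, 192.6999969482422]]
scene red [340, 262, 49, 9, 136] [362.9, 265.4] [[339.70001220703125, 264.5], [340.1000061035156, 261.1000061035156], [388.1000061035156, 267.1000061035156], [387.70001220703125, 270.5]]
scene red [328, 272, 49, 36, 675] [350.0, 296.6] [[326.29998779296875, 301.6000061035156], [330.29998779296875, 271.6000061035156], [379.70001220703125, 278.20001220703125], [375.70001220703125, 308.20001220703125]]
scene yellow [196, 149, 7, 14, 73] [199.4, 155.3] [[195.60000610351562, 149.1999969482422], [200.89999389648438, 148.39999389648438], [202.8000030517578, 161.899993896
[... 437 characters left out ...]
132.0], [216.0, 162.0], [168.0, 162.0]]
top red [209, 255, 40, 5, 175] [229.0, 257.1] [[209.0, 255.0], [248.0, 255.0], [248.0, 259.0], [209.0, 259.0]]
top red [317, 256, 17, 6, 95] [325.2, 258.5] [[317.0, 256.0], [333.0, 256.0], [333.0, 261.0], [317.0, 261.0]]
top yellow [318, 284, 13, 8, 84] [323.7, 287.4] [[318.0, 284.0], [330.0, 284.0], [330.0, 291.0], [318.0, 291.0]]
top yellow [150, 368, 5, 12, 33] [152.2, 373.8] [[149.5, 378.70001220703125], [151.6999969482422, 367.5], [154.8000030517578, 368.20001220703125], [152.5, 379.29998779296875]]
7.2 [ 0.52689078 -0.1535986   0.01241884] [ 0.55034507  0.11325649 -2.1191319 ] 0.061217879650480034 [ 9.99910433e-01 -1.33836714e-02  6.26374291e-05]
```

View pics/z_top4.png

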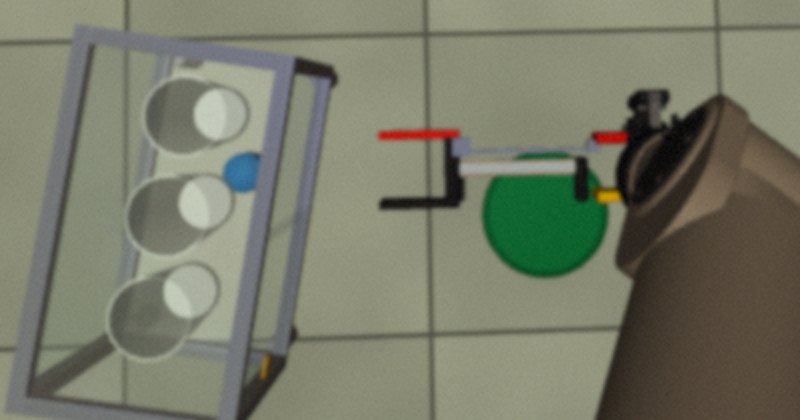

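View pics/scene4.png

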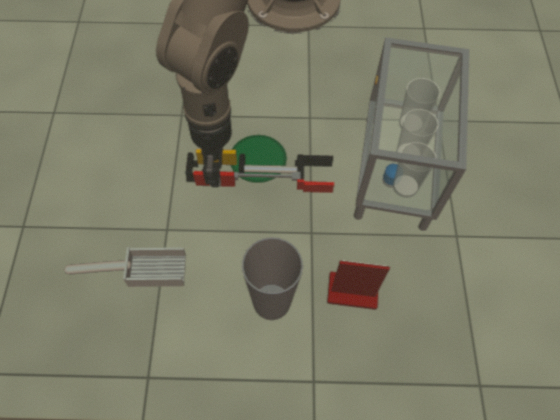

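```bash
python3 - <<'E'
from m import *
t=load('top4')
g=t['pixels'][:, :,:].astype(int)
for c in (214,222,232): print(c,[tuple(v) for v in g[252:262,c]],[int(v.sum()) for v in g[284:298,c]])
for q in [(209,255),(209,259.5),(247,255),(247,259.5),(212,289.5),(212,294.5),(245,289.5),(208.7,257)]: print(q,onz(t,*q,.032).round(4))
E
```

```text
214 [(np.int64(147), np.int64(148), np.int64(127)), (np.int64(148), np.int64(150), np.int64(128)), (np.int64(145), np.int64(134), np.int64(113)), (np.int64(153), np.int64(98), np.int64(81)), (np.int64(176), np.int64(55), np.int64(44)), (np.int64(190), np.int64(31), np.int64(23)), (np.int64(188), np.int64(34), np.int64(25)), (np.int64(175), np.int64(67), np.int64(52)), (np.int64(160), np.int64(112), np.int64(94)), (np.int64(150), np.int64(138), np.int64(118))] [410, 412, 417, 384, 300, 184, 87, 74, 74, 121, 221, 335, 408, 420]
222 [(np.int64(148), np.int64(148), np.int64(126)), (np.int64(143), np.int64(142), np.int64(119)), (np.int64(145), np.int64(118), np.int64(101)), (np.int64(157), np.int64(80), np.int64(68)), (np.int64(176), np.int64(41), np.int64(30)), (np.int64(188), np.int64(20), np.int64(10)), (np.int64(186), np.int64(36), np.int64(24)), (np.int64(170), np.int64(69), np.int64(57)), (np.int64(150), np.int64(109), np.int64(92)), (np.int64(149), np.int64(141), np.int64(120))] [406, 408, 405, 371, 281, 149, 74, 71, 72, 113, 210, 316, 390, 412]
232 [(np.int64(125), np.int64(124), np.int64(103)), (np.int64(119), np.int64(110), np.int64(94)), (np.int64(132), np.int64(88), np.int64(73)), (np.int64(161), np.int64(49), np.int64(40)), (np.int64(187), np.int64(28), np.int64(17)), (np.int64(192), np.int64(20), np.int64(14)), (np.int64(184), np.int64(37), np.int64(25)), (np.int64(151), np.int64(61), np.int64(49)), (np.int64(127), np.int64(97), np.int64(81)), (np.int64(124), np.int64(121), np.int64(102))] [373, 365, 362, 331, 239, 128, 75, 82, 90, 140, 234, 319, 372, 387]
(209, 255) [0.5645 0.0788 0.032 ]
(209, 259.5) [0.5565 0.0789 0.032 ]
(247, 255) [0.5629 0.0106 0.032 ]
(247, 259.5) [0.5548 0.0107 0.032 ]
(212, 289.5) [0.5029 0.0743 0.032 ]
(212, 294.5) [0.494  0.0744 0.032 ]
(245, 289.5) [0.5013 0.0153 0.032 ]
(208.7, 257) [0.5609 0.0794 0.032 ]
```

The jaw gap is centred at x≈0.530 with the tips at y≈0.079, and the weight is at x 0.529. It is aligned, so I go in with about 0.142 ahead.

Call:
{"name": "send_rows", "arguments": {
  "rows": "0 0.005 0 0 0 0;0 0.01 0 0 0 0;0 0.012 0 0 0 0;0 0.012 0 0 0 0;0 0.012 0 0 0 0;0 0.012 0 0 0 0;0 0.012 0 0 0 0;0 0.01 0 0 0 0;0 0.005 0 0 0 0;0 0 0 0 0 0"
}}

```text
clock: 8.2
tcp_pos: [0.5273, -0.0616, 0.0123]
orientation: [-1.204, 1.217, -1.217]
contact_force: [0.3, 0.3, -2.6]
grip_width: 0.0612
```

```bash
python3 - <<'E'
from m import *
for n in ['scene','top']:
    d=grab(n,n+'5.png')
o=r.get_obs(); print(o['clock'],o['tcp_pos'],o['contact_force'],o['grip_width'])
im=cv2.imread('pics/top5.png')[200:340,80:260]; im2=cv2.imread('pics/scene5.png')[110:250,290:470];cv2.imwrite('pics/z5.png',cv2.resize(np.hstack([im,im2]),None,fx=2.2,fy=2.2,interpolation=2))
E
```

```text
8.3 [ 0.52724044 -0.06307117  0.01237397] [ 0.47492704  0.27744926 -3.08423305] 0.06123943054762875
```

View pics/z5.png

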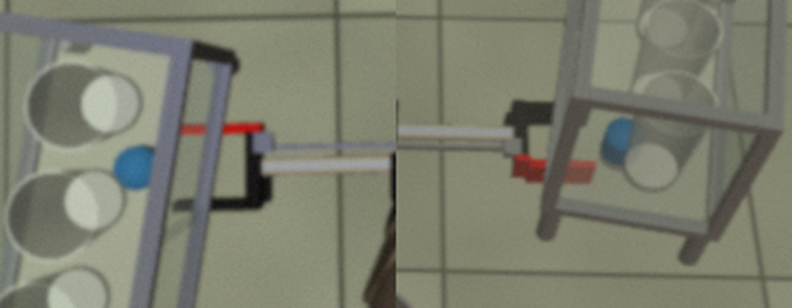

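The jaws are under the front edge, one on each side of the weight, with no contact. I go in the last 51 mm.

Call:
{"name": "send_rows", "arguments": {
  "rows": "0 0.005 0 0 0 0;0 0.008 0 0 0 0;0 0.008 0 0 0 0;0 0.008 0 0 0 0;0 0.008 0 0 0 0;0 0.007 0 0 0 0;0 0.005 0 0 0 0;0 0.002 0 0 0 0;0 0 0 0 0 0;0 0 0 0 0 0"
}}

```text
clock: 9.3
tcp_pos: [0.5272, -0.012, 0.0124]
orientation: [-1.203, 1.218, -1.219]
contact_force: [0.3, -0.2, -2.8]
grip_width: 0.0611
```

```bash
python3 - <<'E'
from m import *
for n in ['scene','top']:
    d=grab(n,n+'6.png')
o=r.get_obs(); print(o['clock'],o['tcp_pos'],o['contact_force'],o['grip_width'])
im=cv2.imread('pics/top6.png')[200:340,80:260]; im2=cv2.imread('pics/scene6.png')[110:250,290:470];cv2.imwrite('pics/z6.png',cv2.resize(np.hstack([im,im2]),None,fx=2.2,fy=2.2,interpolation=2))
E
```

```text
9.4 [ 0.52719535 -0.01214335  0.01235336] [-0.83812071  0.57512876 -1.82308546] 0.06154795605509579
```

View pics/z6.png

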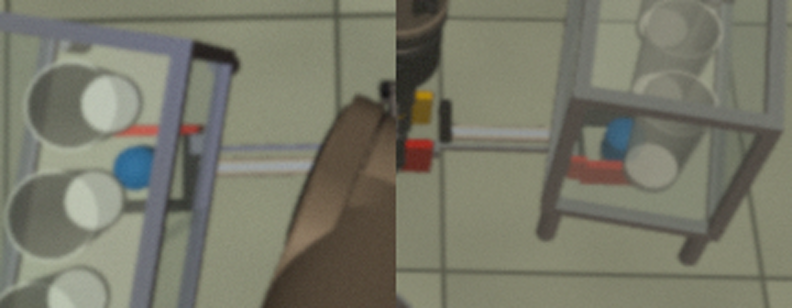

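Call:
{"name": "send_rows", "arguments": {
  "rows": "0 0 0 0 0 0;0 0 0 0 0 0;0 0 0 0 0 0",
  "grip": 0.056
}}

```text
clock: 9.7
tcp_pos: [0.5262, -0.0121, 0.0128]
orientation: [-1.204, 1.22, -1.217]
contact_force: [-5.5, 0.5, 8.9]
grip_width: 0.0566
```

Call:
{"name": "send_rows", "arguments": {
  "rows": "0 0 0 0 0 0;0 0 0 0 0 0;0 0 0 0 0 0",
  "grip": 0.052
}}

```text
clock: 10.0
tcp_pos: [0.5254, -0.0121, 0.0132]
orientation: [-1.204, 1.222, -1.216]
contact_force: [-8.4, 0.3, 15.9]
grip_width: 0.0546
```

Call:
{"name": "send_rows", "arguments": {
  "rows": "0 0 0 0 0 0;0 0 0 0 0 0;0 0 0 0 0 0",
  "grip": 0.05
}}

```text
clock: 10.3
tcp_pos: [0.5254, -0.012, 0.0131]
orientation: [-1.204, 1.222, -1.216]
contact_force: [-8.6, 0.9, 16.4]
grip_width: 0.0545
```

Call:
{"name": "send_rows", "arguments": {
  "rows": "0 0 0 0 0 0;0 0 0 0 0 0;0 0 0 0 0 0",
  "grip": 0.0485
}}

```text
clock: 10.6
tcp_pos: [0.5253, -0.0121, 0.0131]
orientation: [-1.204, 1.222, -1.216]
contact_force: [-9.1, 0.8, 16.4]
grip_width: 0.0543
```

```bash
python3 - <<'E'
from m import *
for n in ['top']:
    d=grab(n,n+'7.png')
o=r.get_obs(); print(o['clock'],o['tcp_pos'],o['contact_force'],o['grip_width'])
im=cv2.imread('pics/top7.png')[230:310,100:200]; cv2.imwrite('pics/z7.png',cv2.resize(im,None,fx=6,fy=6,interpolation=2))
E
```

```text
10.65 [ 0.52535274 -0.01203726  0.01314368] [-8.74012643  1.27231477 16.8216795 ] 0.05451367667363523
```

View pics/z7.png

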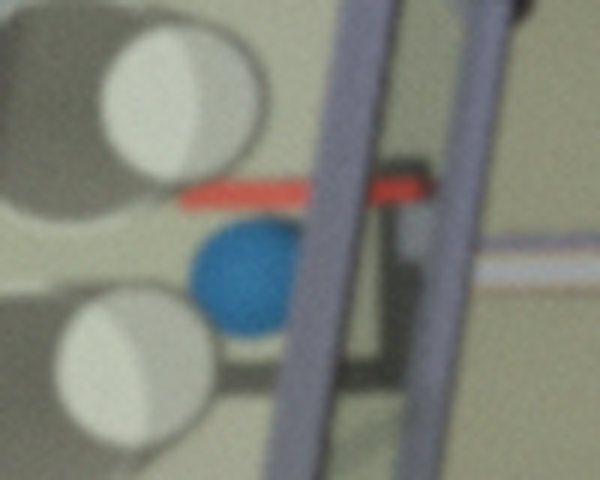

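Closing stalls at 54.5 mm with +16 N in z and −9 N in x. The pads swing downward as they close, which presses the reacher onto the counter. I raise the tool to unload it.

Call:
{"name": "send_rows", "arguments": {
  "rows": "0 0 0.0005 0 0 0;0 0 0.0005 0 0 0;0 0 0 0 0 0",
  "grip": 0.053
}}

```text
clock: 10.95
tcp_pos: [0.5273, -0.0119, 0.0135]
orientation: [-1.203, 1.218, -1.219]
contact_force: [-1.5, -0.7, 1.5]
grip_width: 0.0536
```

Call:
{"name": "send_rows", "arguments": {
  "rows": "0 0 0.0005 0 0 0;0 0 0 0 0 0;0 0 0 0 0 0",
  "grip": 0.0515
}}

```text
clock: 11.25
tcp_pos: [0.5275, -0.0118, 0.0138]
orientation: [-1.203, 1.218, -1.219]
contact_force: [-0.5, 0.3, 0.4]
grip_width: 0.0519
```

Call:
{"name": "send_rows", "arguments": {
  "rows": "0 0 0.0005 0 0 0;0 0 0 0 0 0;0 0 0 0 0 0",
  "grip": 0.05
}}

```text
clock: 11.55
tcp_pos: [0.5273, -0.0115, 0.0142]
orientation: [-1.204, 1.218, -1.218]
contact_force: [0.4, 0.7, -2.9]
grip_width: 0.0501
```

Call:
{"name": "send_rows", "arguments": {
  "rows": "0 0 0 0 0 0;0 0 0 0 0 0;0 0 0 0 0 0",
  "grip": 0.0485
}}

```text
clock: 11.85
tcp_pos: [0.5269, -0.0115, 0.0143]
orientation: [-1.204, 1.219, -1.218]
contact_force: [-2.3, -0.4, 3.6]
grip_width: 0.0487
```

Call:
{"name": "send_rows", "arguments": {
  "rows": "0 0 0.0003 0 0 0;0 0 0 0 0 0;0 0 0 0 0 0",
  "grip": 0.0475
}}

```text
clock: 12.15
tcp_pos: [0.5276, -0.0117, 0.0146]
orientation: [-1.203, 1.217, -1.219]
contact_force: [-0.6, 0.4, -2.6]
grip_width: 0.0479
```

Call:
{"name": "send_rows", "arguments": {
  "rows": "0 0 0.0002 0 0 0;0 0 0 0 0 0;0 0 0 0 0 0",
  "grip": 0.0465
}}

```text
clock: 12.45
tcp_pos: [0.5274, -0.0117, 0.0148]
orientation: [-1.203, 1.218, -1.218]
contact_force: [-0.5, 0.1, -2.2]
grip_width: 0.0468
```

Call:
{"name": "send_rows", "arguments": {
  "rows": "0 0 0 0 0 0;0 0 0 0 0 0;0 0 0 0 0 0",
  "grip": 0.0455
}}

```text
clock: 12.75
tcp_pos: [0.5273, -0.0116, 0.0149]
orientation: [-1.203, 1.218, -1.218]
contact_force: [-0.7, 0.3, -0.4]
grip_width: 0.0458
```

```bash
python3 - <<'E'
from m import *
for n in ['top']:
    d=grab(n,n+'8.png')
o=r.get_obs(); print(o['clock'],o['tcp_pos'],o['contact_force'],o['grip_width'])
im=cv2.imread('pics/top8.png')[230:310,100:200]; cv2.imwrite('pics/z8.png',cv2.resize(im,None,fx=6,fy=6,interpolation=2))
E
```

```text
12.8 [ 0.52729102 -0.01167494  0.0148744 ] [-0.43775705  0.10695178 -0.53793181] 0.045742967747852345
```

View pics/z8.png

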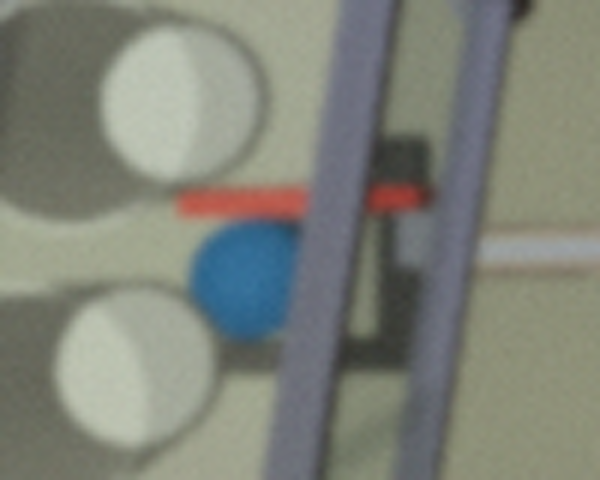

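Both jaws are within a millimetre of the glass. I continue in fine steps.

Call:
{"name": "send_rows", "arguments": {
  "rows": "0 0 0.0002 0 0 0;0 0 0 0 0 0;0 0 0 0 0 0",
  "grip": 0.0448
}}

```text
clock: 13.1
tcp_pos: [0.5274, -0.0116, 0.015]
orientation: [-1.203, 1.218, -1.218]
contact_force: [0.7, -0.4, -2.8]
grip_width: 0.0454
```

Call:
{"name": "send_rows", "arguments": {
  "rows": "0 0 0 0 0 0;0 0 0 0 0 0;0 0 0 0 0 0",
  "grip": 0.0442
}}

```text
clock: 13.4
tcp_pos: [0.5274, -0.0116, 0.0151]
orientation: [-1.203, 1.218, -1.218]
contact_force: [-0.9, -0.5, -0.8]
grip_width: 0.0445
```

Call:
{"name": "send_rows", "arguments": {
  "rows": "0 0 0 0 0 0;0 0 0 0 0 0;0 0 0 0 0 0",
  "grip": 0.0436
}}

```text
clock: 13.7
tcp_pos: [0.5273, -0.0116, 0.0151]
orientation: [-1.203, 1.218, -1.218]
contact_force: [-0.8, 1.1, 2.8]
grip_width: 0.0435
```

Call:
{"name": "send_rows", "arguments": {
  "rows": "0 0 0 0 0 0;0 0 0 0 0 0;0 0 0 0 0 0;0 0 0 0 0 0",
  "grip": 0.0425
}}

```text
clock: 14.1
tcp_pos: [0.5271, -0.0116, 0.0153]
orientation: [-1.203, 1.218, -1.218]
contact_force: [-1.7, 0.4, 5.7]
grip_width: 0.0428
```

Call:
{"name": "send_rows", "arguments": {
  "rows": "0 0 0 0 0 0;0 0 0 0 0 0;0 0 0 0 0 0;0 0 0 0 0 0",
  "grip": 0.0415
}}

```text
clock: 14.5
tcp_pos: [0.5269, -0.0116, 0.0153]
orientation: [-1.203, 1.219, -1.218]
contact_force: [-2.5, 0.7, 7.1]
grip_width: 0.0424
```

```bash
python3 - <<'E'
from m import *
for n in ['top']:
    d=grab(n,n+'9.png')
w=[];
o=r.get_obs(); print(o['clock'],o['tcp_pos'],o['contact_force'],o['grip_width'])
im=cv2.imread('pics/top9.png')[230:310,100:200]; cv2.imwrite('pics/z9.png',cv2.resize(im,None,fx=6,fy=6,interpolation=2))
E
```

```text
14.55 [ 0.52683878 -0.0116294   0.01533152] [-2.07022642  0.25901906  7.07189421] 0.042531831010275425
```

View pics/z9.png

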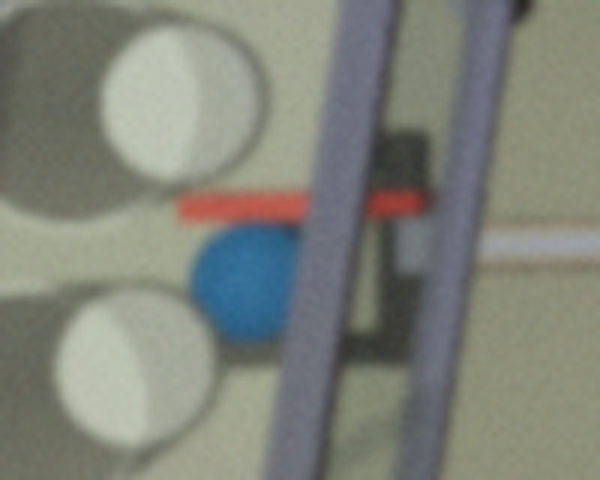

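Call:
{"name": "send_rows", "arguments": {
  "rows": "0 0 0.0004 0 0 0;0 0 0 0 0 0;0 0 0 0 0 0",
  "grip": 0.0415
}}

```text
clock: 14.85
tcp_pos: [0.527, -0.0116, 0.0154]
orientation: [-1.204, 1.218, -1.218]
contact_force: [-2.2, 0.6, 3.5]
grip_width: 0.0419
```

Call:
{"name": "send_rows", "arguments": {
  "rows": "0 0 0 0 0 0;0 0 0 0 0 0;0 0 0 0 0 0",
  "grip": 0.0405
}}

```text
clock: 15.15
tcp_pos: [0.527, -0.0116, 0.0154]
orientation: [-1.204, 1.218, -1.218]
contact_force: [-1.7, 0.5, 6.8]
grip_width: 0.0419
```

Stalled at 41.9 mm under 20 N, so the squeeze is about 4 N. I raise the force in steps, with the width command as a limit.

Call:
{"name": "send_rows", "arguments": {
  "rows": "0 0 0 0 0 0;0 0 0 0 0 0;0 0 0 0 0 0;0 0 0 0 0 0",
  "grip": 0.0405,
  "grip_force": 22
}}

```text
clock: 15.55
tcp_pos: [0.5268, -0.0116, 0.0155]
orientation: [-1.204, 1.219, -1.218]
contact_force: [-2.7, 0.7, 6.4]
grip_width: 0.0406
```

Call:
{"name": "send_rows", "arguments": {
  "rows": "0 0 0.0002 0 0 0;0 0 0 0 0 0;0 0 0 0 0 0;0 0 0 0 0 0",
  "grip": 0.0405,
  "grip_force": 24
}}

```text
clock: 15.95
tcp_pos: [0.5269, -0.0116, 0.0156]
orientation: [-1.204, 1.219, -1.218]
contact_force: [-1.9, 0.5, 5.6]
grip_width: 0.0411
```

```bash
python3 - <<'E'
from m import *
w=[];f=[]
for i in range(6):
    d=r.grab_frame('top'); o=r.get_obs(); w.append(o['grip_width']); f.append(o['contact_force'])
print(np.round(w,4),np.mean(w),np.mean(f,0))
cv2.imwrite('pics/top10.png',d['pixels'][:,:,::-1]); np.savez('pics/top10.npz',**d)
for n in ('top0','top7','top8','top9','top10'):
    t=load(n); g=t['pixels'].astype(float)
    h=cv2.cvtColor(t['pixels'],cv2.COLOR_RGB2HSV)
    m=cv2.inRange(h,(95,90,50),(118,255,255)); m[:, :100]=0; m[:,200:]=0
    n_,l,s,c=cv2.connectedComponentsWithStats(m); i=1+np.argmax(s[1:,4]); print(n,s[i],c[i].round(2))
    # red jaw outer/inner rows cols 132-148: weighted redness
    red=(g[:,:,0]-g[:,:,1])[250:275,132:148].mean(1); red=np.clip(red-15,0,None); print('  red row',round((red*np.arange(250,275)).sum()/red.sum(),2))
    dk=255-g.sum(2)[280:300,139:147].mean(1)/3; dk=np.clip(dk-150,0,None); print('  black row',round((dk*np.arange(280,300)).sum()/max(dk.sum(),1),2), )
E
```

```text
[0.041  0.041  0.0409 0.0412 0.0407 0.0409] 0.04096595337459474 [-3.2159547   0.53009094  4.94340159]
top0 [132 267  18  19 272] [140.8  275.73]
  red row nan
  black row 282.16
top7 [132 267  18  19 270] [140.79 275.69]
  red row 261.95
  black row 287.81
top8 [132 267  18  20 276] [140.79 275.96]
  red row 263.39
  black row 286.01
top9 [132 268  18  19 273] [140.77 276.4 ]
  red row 264.0
  black row 285.48
top10 [132 268  18  19 267] [140.71 276.59]
  red row 264.57
  black row 285.24<stdin>:13: RuntimeWarning: invalid value encountered in scalar divide
```

```bash
python3 - <<'E'
from m import *
t=load('top10');g=t['pixels'].astype(int)
for c in (133,137,141): print(c,[(int(v[0]),int(v[1]),int(v[2])) for v in g[258:274,c]])
for c in (140,143,146): print(c,[(int(v[0]),int(v[1]),int(v[2])) for v in g[278:294,c]])
s=grab('scene','scene10.png')
a=cv2.imread('pics/top10.png')[250:300,120:180];b=cv2.imread('pics/scene10.png')[150:200,365:425]
cv2.imwrite('pics/z10.png',cv2.resize(np.vstack([a,b]),None,fx=6,fy=6,interpolation=2))
E
```

```text
133 [(153, 158, 144), (135, 140, 126), (130, 135, 116), (139, 139, 119), (150, 128, 111), (167, 108, 93), (181, 96, 81), (186, 90, 77), (179, 103, 85), (168, 128, 109), (155, 149, 130), (147, 155, 138), (130, 147, 139), (105, 131, 136), (85, 117, 136), (73, 114, 139)]
137 [(130, 134, 117), (139, 143, 124), (152, 157, 136), (152, 151, 131), (151, 128, 109), (168, 102, 87), (180, 91, 77), (187, 91, 78), (176, 98, 87), (143, 106, 107), (98, 109, 126), (63, 102, 135), (48, 100, 137), (48, 102, 141), (51, 108, 148), (50, 106, 145)]
141 [(159, 165, 144), (163, 167, 145), (160, 164, 141), (155, 150, 130), (157, 127, 109), (170, 104, 88), (178, 89, 75), (177, 93, 84), (146, 89, 93), (102, 94, 116), (64, 100, 133), (49, 100, 137), (47, 102, 141), (51, 107, 148), (54, 112, 152), (51, 110, 151)]
140 [(50, 110, 152), (54, 111, 152), (52, 108, 147), (49, 106, 147), (48, 104, 144), (50, 103, 140), (45, 95, 133), (47, 95, 123), (57, 88, 106), (76, 90, 95), (87, 92, 85), (96, 97, 85), (106, 110, 95), (133, 135, 118), (152, 159, 137), (160, 166, 143)]
143 [(54, 110, 150), (49, 105, 147), (50, 107, 146), (48, 103, 141), (42, 97, 134), (45, 97, 130), (49, 97, 131), (51, 93, 121), (66, 92, 108), (77, 90, 90), (90, 90, 86), (92, 93, 85), (110, 113, 99), (133, 139, 118), (153, 157, 138), (159, 164, 143)]
146 [(51, 102, 139), (51, 102, 138), (50, 100, 134), (54, 102, 136), (53, 97, 129), (55, 97, 128), (59, 95, 121), (66, 89, 103), (81, 92, 99), (89, 95, 93), (98, 100, 97), (96, 98, 97), (107, 109, 108), (118, 121, 118), (129, 134, 126), (129, 137, 130)]
```

View pics/z10.png

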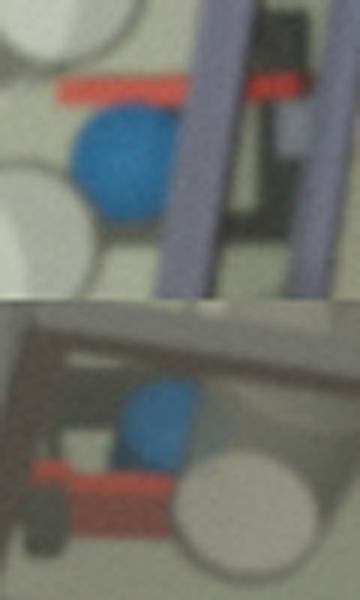

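Outer-to-outer spacing is about 52 mm (36+8+8), so both jaws touch the glass. I lower the width command so that the 24 N force limit alone sets the squeeze.

Call:
{"name": "send_rows", "arguments": {
  "rows": "0 0 0 0 0 0;0 0 0 0 0 0;0 0 0 0 0 0",
  "grip": 0.04,
  "grip_force": 24
}}

```text
clock: 16.6
tcp_pos: [0.5268, -0.0116, 0.0156]
orientation: [-1.204, 1.219, -1.218]
contact_force: [-3.6, 0.4, 7.5]
grip_width: 0.0405
```

Call:
{"name": "send_rows", "arguments": {
  "rows": "0 0 0.0002 0 0 0;0 0 0 0 0 0;0 0 0 0 0 0",
  "grip": 0.0395
}}

```text
clock: 16.9
tcp_pos: [0.5271, -0.0116, 0.0157]
orientation: [-1.204, 1.218, -1.218]
contact_force: [-2.8, -0.0, 2.7]
grip_width: 0.0398
```

```bash
python3 - <<'E'
from m import *
w=[];f=[]
for i in range(5):
    d=r.grab_frame('top'); o=r.get_obs(); w.append(o['grip_width']); f.append(o['contact_force'])
print(np.round(w,4),np.mean(w),np.mean(f,0),o['tcp_pos'],o['clock'])
E
```

```text
[0.0398 0.0401 0.04   0.0398 0.0401] 0.0399667845348228 [-2.27818809 -0.00835548  2.40078973] [ 0.52712492 -0.01164198  0.01573536] 17.15
```

```bash
python3 - <<'E'
from m import *
grab('top','top11.png')
def edge(p,half,up):  # first crossing
    for i in range(len(p)-1):
        if (p[i]-half)*(p[i+1]-half)<=0 and p[i]!=p[i+1]: return i+(half-p[i])/(p[i+1]-p[i])
for n in ('top8','top9','top10','top11'):
    g=load(n)['pixels'].astype(float)
    # red outer upper edge: redness crossing
    rd=(g[:,:,0]-g[:,:,1])[255:270,134:146].mean(1)
    ro=255+edge(rd,40,1)
    # trigger-side: red bar at handle + yellow
    bl=g.sum(2)[286:298,139:146].mean(1); bo=286+edge(bl,330,1)
    # red jaw right part / black plate right part beyond frame (cols 160-166)
    rr=(g[:,:,0]-g[:,:,1])[250:275,161:166].mean(1); 
    bb=g.sum(2)[282:300,157:162].mean(1)
    b2=282+edge(bb[6:],290,1)+6 if edge(bb[6:],290,1) else None
    rin=(rr.clip(0)*np.arange(250,275)).sum()/rr.clip(0).sum()
    print(n,'redout',round(ro,2),'blackout',round(bo,2),'span px',round(bo-ro,2),'| red2',round(rin,2),'black2',b2)
E
```

```text
top8 redout 260.95 blackout 291.51 span px 30.56 | red2 262.64 black2 291.8037634408602
top9 redout 261.6 blackout 290.39 span px 28.79 | red2 263.54 black2 290.80825958702064
top10 redout 262.34 blackout 290.21 span px 27.87 | red2 264.04 black2 290.76160990712077
top11 redout 262.59 blackout 290.26 span px 27.67 | red2 264.43 black2 290.66883116883116
```

Between the last two pictures the trigger moved 1.0 mm but the jaw only about 0.35 mm. The link is therefore loaded with about 5 N and contact was at about 40.6 mm. A touch more.

Call:
{"name": "send_rows", "arguments": {
  "rows": "0 0 0 0 0 0;0 0 0 0 0 0;0 0 0 0 0 0;0 0 0 0 0 0",
  "grip": 0.0392,
  "grip_force": 24
}}

```text
clock: 17.6
tcp_pos: [0.5272, -0.0116, 0.0158]
orientation: [-1.204, 1.218, -1.218]
contact_force: [-1.5, 0.4, 2.2]
grip_width: 0.0398
```

```bash
python3 - <<'E'
from m import *
w=[];f=[]
for i in range(5):
    d=r.grab_frame('top'); o=r.get_obs(); w.append(o['grip_width']); f.append(o['contact_force'])
cv2.imwrite('pics/top12.png',d['pixels'][:,:,::-1]); np.savez('pics/top12.npz',**d)
print(np.round(w,4),np.mean(w),np.mean(f,0),o['tcp_pos'],o['clock'])
def edge(p,half):
    for i in range(len(p)-1):
        if (p[i]-half)*(p[i+1]-half)<=0 and p[i]!=p[i+1]: return i+(half-p[i])/(p[i+1]-p[i])
for n in ('top11','top12'):
    g=load(n)['pixels'].astype(float)
    print(n,(286+edge(g.sum(2)[286:298,139:146].mean(1),330))-(255+edge((g[:,:,0]-g[:,:,1])[255:270,134:146].mean(1),40)))
E
```

```text
[0.0399 0.0397 0.0396 0.0396 0.0393] 0.03961227562523458 [-2.35088778  0.02144986  1.50378343] [ 0.52720425 -0.01164211  0.01576769] 17.85
top11 27.670970223961433
top12 27.445809625903678
```

Call:
{"name": "send_rows", "arguments": {
  "rows": "0 0 0 0 0 0;0 0 0 0 0 0;0 0 0 0 0 0;0 0 0 0 0 0",
  "grip": 0.0385,
  "grip_force": 24
}}

```text
clock: 18.25
tcp_pos: [0.5271, -0.0116, 0.0158]
orientation: [-1.204, 1.218, -1.218]
contact_force: [-2.7, 0.0, 3.7]
grip_width: 0.0391
```

```bash
cat > sp.py <<'E'
from m import *
import sys
w=[];f=[];ims=[]
for i in range(4):
    d=r.grab_frame('top'); o=r.get_obs(); w.append(o['grip_width']); f.append(o['contact_force']); ims.append(d['pixels'].astype(float))
n=sys.argv[1]
cv2.imwrite(f'pics/{n}.png',d['pixels'][:,:,::-1]); np.savez(f'pics/{n}.npz',**d)
print(np.round(w,4),np.mean(w),np.mean(f,0),o['tcp_pos'],o['clock'])
def edge(p,half):
    for i in range(len(p)-1):
        if (p[i]-half)*(p[i+1]-half)<=0 and p[i]!=p[i+1]: return i+(half-p[i])/(p[i+1]-p[i])
for g in ims+[np.mean(ims,0)]:
    print((286+edge(g.sum(2)[286:298,139:146].mean(1),330))-(255+edge((g[:,:,0]-g[:,:,1])[255:270,134:146].mean(1),40)))
E
python3 sp.py top13
```

```text
[0.039  0.0388 0.039  0.039 ] 0.038927266352192666 [-3.76899171  0.09565545  3.76059646] [ 0.52710052 -0.01165017  0.01582794] 18.45
26.994755626486267
27.014256707473294
27.021330376940114
27.011684174691197
27.01043218256592
```

```bash
python3 - <<'E'
from m import *
t=load('top13')
h=cv2.cvtColor(t['pixels'],cv2.COLOR_RGB2HSV)
for n in('top8','top9','top10','top11','top12','top13'):
    g=load(n)['pixels'].astype(float)
    col=g[255:300,140:144].mean(1)
    rb=col[:,0]-col[:,2]
    # red->blue crossing and blue top
    i=next(i for i in range(8,25) if rb[i]<-30); cr=i-1+(rb[i-1]+30)/(rb[i-1]-rb[i])
    j=next(j for j in range(25,45) if rb[j]>-30); cb=j-1+(-30-rb[j-1])/(rb[j]-rb[j-1])
    print(n,'blue top',round(255+cr,2),'blue bottom',round(255+cb,2),round(cb-cr,2))
d=grab('scene','scene13.png')
a=cv2.imread('pics/top13.png')[245:305,110:180];b=cv2.imread('pics/scene13.png')[140:200,350:420]
cv2.imwrite('pics/z13.png',cv2.resize(np.hstack([a,b]),None,fx=5.7,fy=8 if 0 else 5.7,interpolation=2))
E
```

```text
top8 blue top 266.7 blue bottom 286.29 19.59
top9 blue top 267.2 blue bottom 286.56 19.36
top10 blue top 267.33 blue bottom 286.57 19.24
top11 blue top 267.32 blue bottom 286.55 19.23
top12 blue top 267.32 blue bottom 286.57 19.25
top13 blue top 267.32 blue bottom 286.57 19.25
```

View pics/z13.png

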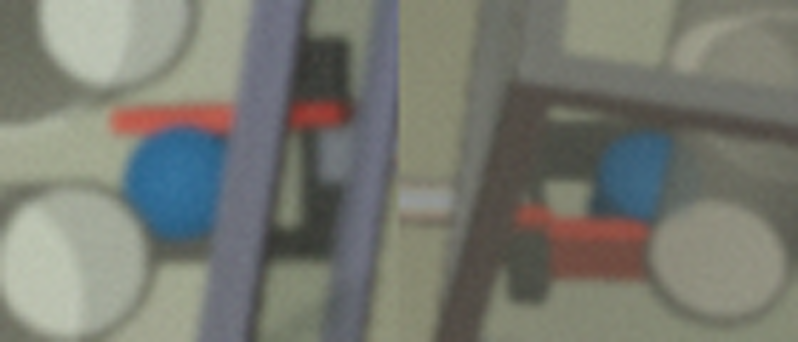

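```bash
python3 - <<'E'
from m import *
def cross(p,h,lo,up):
    for i in range(len(p)-1):
        if up and p[i]<h<=p[i+1] or (not up) and p[i]>=h>p[i+1]: return lo+i+(h-p[i])/(p[i+1]-p[i])
for n in('top7','top8','top9','top10','top11','top12','top13'):
    g=load(n)['pixels'].astype(float); out=[]
    for c0,c1 in((131,134),(134,138),(138,142),(142,146),(162,166)):
        rd=(g[:,:,0]-g[:,:,1])[250:275,c0:c1].mean(1); out.append((round(cross(rd,35,250,1),2),round(cross(rd,35,250,0),2)))
    o2=[]
    for c0,c1 in((137,140),(140,143),(143,146),(157,161)):
        s=g.sum(2)[284:300,c0:c1].mean(1); x=cross(s,330,284,1); o2.append(x and round(x,2))
    print(n,out,o2)
E
```

```text
top7 [(np.float64(260.46), np.float64(264.59)), (np.float64(259.43), np.float64(264.46)), (np.float64(259.37), np.float64(264.42)), (np.float64(259.4), np.float64(264.4)), (np.float64(259.06), np.float64(263.56))] [np.float64(285.15), np.float64(285.34), np.float64(284.95), np.float64(286.58)]
top8 [(np.float64(261.12), np.float64(265.97)), (np.float64(260.84), np.float64(265.99)), (np.float64(260.83), np.float64(265.84)), (np.float64(260.69), np.float64(265.77)), (np.float64(260.33), np.float64(264.88))] [np.float64(291.6), np.float64(291.52), np.float64(291.52), np.float64(292.6)]
top9 [(np.float64(261.66), np.float64(266.8)), (np.float64(261.5), np.float64(266.7)), (np.float64(261.46), np.float64(266.46)), (np.float64(261.41), np.float64(266.37)), (np.float64(261.23), np.float64(265.78))] [np.float64(290.67), np.float64(290.5), np.float64(290.26), np.float64(291.72)]
top10 [(np.float64(262.39), np.float64(267.2)), (np.float64(262.28), np.float64(267.12)), (np.float64(262.18), np.float64(266.68)), (np.float64(262.17), np.float64(266.64)), (np.float64(261.7), np.float64(266.34))] [n
[... 267 characters left out ...]
.07), np.float64(266.76))] [np.float64(290.54), np.float64(290.24), np.float64(290.25), np.float64(291.63)]
top12 [(np.float64(263.08), np.float64(267.94)), (np.float64(262.82), np.float64(267.66)), (np.float64(262.57), np.float64(266.69)), (np.float64(262.45), np.float64(266.65)), (np.float64(262.12), np.float64(266.71))] [np.float64(290.53), np.float64(290.18), np.float64(290.2), np.float64(291.58)]
top13 [(np.float64(263.42), np.float64(268.13)), (np.float64(263.2), np.float64(267.89)), (np.float64(263.13), np.float64(266.71)), (np.float64(262.88), np.float64(266.65)), (np.float64(262.37), np.float64(266.93))] [np.float64(290.51), np.float64(290.22), np.float64(290.22), np.float64(291.6)]
```

The pictures and widths disagree on how hard the glass is held. The weight has been static since 41 mm while the red jaw moved on. A small 6 mm pull, still deep under the cabinet, will show whether it is gripped.

Call:
{"name": "send_rows", "arguments": {
  "rows": "0 -0.002 0 0 0 0;0 -0.002 0 0 0 0;0 -0.002 0 0 0 0;0 0 0 0 0 0;0 0 0 0 0 0"
}}

```text
clock: 19.0
tcp_pos: [0.5278, -0.0179, 0.0159]
orientation: [-1.203, 1.217, -1.219]
contact_force: [-0.1, 1.5, -1.2]
grip_width: 0.0394
```

```bash
python3 - <<'E'
from m import *
o=r.get_obs(); print(o['clock'],o['tcp_pos'],o['contact_force'],o['grip_width'])
d=grab('top','top14.png')
for n in('top13','top14'):
    t=load(n);h=cv2.cvtColor(t['pixels'],cv2.COLOR_RGB2HSV)
    m=cv2.inRange(h,(95,90,50),(118,255,255)); m[:, :100]=0; m[:,200:]=0
    n_,l,s,c=cv2.connectedComponentsWithStats(m); i=1+np.argmax(s[1:,4]); print(n,s[i],c[i].round(2))
a=cv2.imread('pics/top13.png')[245:305,110:180];b=cv2.imread('pics/top14.png')[245:305,110:180]
cv2.imwrite('pics/z14.png',cv2.resize(np.hstack([a,b]),None,fx=5.7,fy=5.7,interpolation=2))
E
```

```text
19.0 [ 0.52777742 -0.01792128  0.01587062] [-0.14773786  1.46129576 -1.17294852] 0.03938911932288721
top13 [132 268  18  19 267] [140.76 276.62]
top14 [136 268  14  18 209] [142.61 276.11]
```

View pics/z14.png

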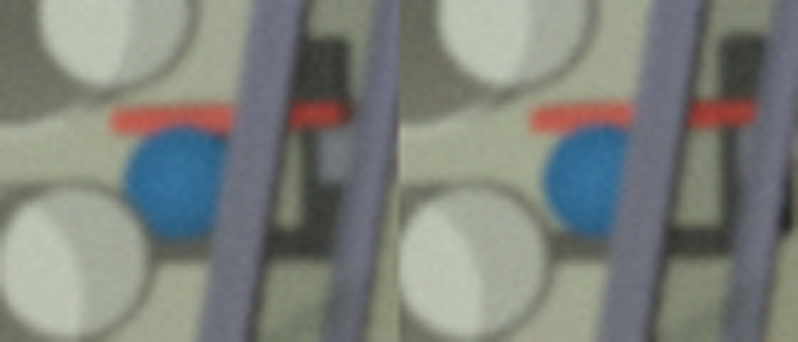

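The weight moved with the reacher (left edge col 132→136), so it is gripped. I re-read the width.

Call:
{"name": "send_rows", "arguments": {
  "rows": "0 0 0 0 0 0;0 0 0 0 0 0;0 0 0 0 0 0"
}}

```text
clock: 19.35
tcp_pos: [0.5274, -0.0179, 0.0159]
orientation: [-1.203, 1.218, -1.219]
contact_force: [1.7, 1.0, -1.6]
grip_width: 0.039
```

```bash
python3 - <<'E'
from m import *
w=[];f=[]
for i in range(5):
    d=r.grab_frame('top'); o=r.get_obs(); w.append(o['grip_width']); f.append(o['contact_force'])
print(np.round(w,4),np.mean(w),np.mean(f,0),o['tcp_pos'],o['clock'])
g=d['pixels'].astype(float)
def cross(p,h,lo,up):
    for i in range(len(p)-1):
        if up and p[i]<h<=p[i+1] or (not up) and p[i]>=h>p[i+1]: return lo+i+(h-p[i])/(p[i+1]-p[i])
for c0,c1 in((138,142),(142,146)):
    rd=(g[:,:,0]-g[:,:,1])[250:275,c0:c1].mean(1);s=g.sum(2)[284:300,c0:c1].mean(1); print(cross(rd,35,250,1),cross(s,330,284,1))
E
```

```text
[0.0392 0.0389 0.0389 0.0386 0.039 ] 0.038938607643569635 [ 1.59900405  0.35616827 -1.02524861] [ 0.5273426  -0.01791493  0.01585366] 19.6
262.64233576642334 290.10526315789474
262.5109489051095 290.0729166666667
```

Call:
{"name": "send_rows", "arguments": {
  "rows": "0 0 0 0 0 0;0 0 0 0 0 0;0 0 0 0 0 0",
  "grip": 0.038
}}

```text
clock: 19.9
tcp_pos: [0.5271, -0.0179, 0.0159]
orientation: [-1.203, 1.218, -1.218]
contact_force: [0.5, -0.8, 1.4]
grip_width: 0.0385
```

```bash
cat > q.py <<'E'
from m import *
w=[];f=[]
for i in range(5):
    d=r.grab_frame('top'); o=r.get_obs(); w.append(o['grip_width']); f.append(o['contact_force'])
print(np.round(w,4),np.mean(w),np.mean(f,0),o['tcp_pos'],o['clock'])
g=d['pixels'].astype(float)
def cross(p,h,lo,up):
    for i in range(len(p)-1):
        if up and p[i]<h<=p[i+1] or (not up) and p[i]>=h>p[i+1]: return lo+i+(h-p[i])/(p[i+1]-p[i])
for c0,c1 in((138,142),(142,146)):
    rd=(g[:,:,0]-g[:,:,1])[250:275,c0:c1].mean(1);s=g.sum(2)[284:300,c0:c1].mean(1); print(cross(rd,35,250,1),cross(s,330,284,1))
E
python3 q.py
```

```text
[0.0385 0.0385 0.0385 0.0385 0.0386] 0.03852079191584119 [ 0.29155991 -0.81735427  2.59378925] [ 0.52714397 -0.0178987   0.01589206] 20.15
262.9816513761468 290.0573476702509
262.7480916030534 290.0774193548387
```

Call:
{"name": "send_rows", "arguments": {
  "rows": "0 0 0.0001 0 0 0;0 0 0 0 0 0;0 0 0 0 0 0",
  "grip": 0.0374
}}

```text
clock: 20.45
tcp_pos: [0.527, -0.0178, 0.0159]
orientation: [-1.204, 1.218, -1.218]
contact_force: [-0.8, -1.5, 2.8]
grip_width: 0.0381
```

```bash
python3 q.py
```

```text
[0.0384 0.0383 0.0384 0.0383 0.0385] 0.03838636337623675 [-1.3352863  -1.89787739  3.87410009] [ 0.52704561 -0.01783238  0.01591592] 20.7
263.1233766233766 290.1021897810219
262.8790322580645 290.0358422939068
```

Now the width error grows to 1.0 mm at the 24 N limit: the force is saturated at 38.4 mm. The squeeze is about 24 − 16.7 ≈ 7 N. I start drawing it out slowly.

Call:
{"name": "send_rows", "arguments": {
  "rows": "0 -0.001 0 0 0 0;0 -0.003 0 0 0 0;0 -0.005 0 0 0 0;0 -0.005 0 0 0 0;0 -0.005 0 0 0 0;0 -0.005 0 0 0 0;0 -0.004 0 0 0 0;0 -0.002 0 0 0 0;0 0 0 0 0 0"
}}

```text
clock: 21.6
tcp_pos: [0.5273, -0.0477, 0.0159]
orientation: [-1.203, 1.218, -1.218]
contact_force: [0.7, 3.7, 3.9]
grip_width: 0.0377
```

```bash
python3 - <<'E'
from m import *
o=r.get_obs(); print(o['clock'],o['tcp_pos'],o['contact_force'],o['grip_width'])
grab('top','top15.png');grab('scene','scene15.png')
a=cv2.imread('pics/top15.png')[240:310,110:200];b=cv2.imread('pics/scene15.png')[140:210,340:430]
cv2.imwrite('pics/z15.png',cv2.resize(np.hstack([a,b]),None,fx=4.4,fy=4.4,interpolation=2))
E
```

```text
21.6 [ 0.5273328  -0.04768871  0.01593648] [0.67707917 3.71865217 3.88150119] 0.037704348396937544
```

View pics/z15.png

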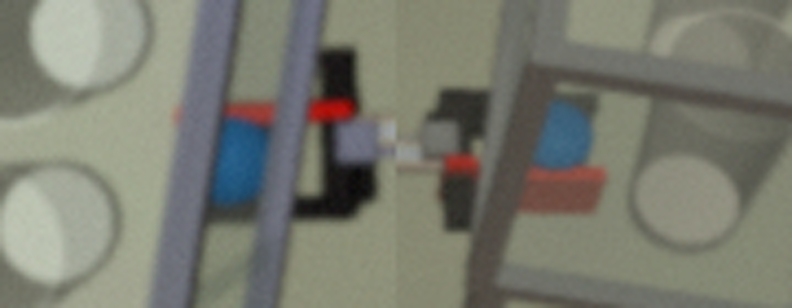

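```bash
python3 - <<'E'
from m import *
w=[];f=[]
for i in range(5):
    d=r.grab_frame('top'); o=r.get_obs(); w.append(o['grip_width']); f.append(o['contact_force'])
print(np.round(w,4),np.mean(w),np.mean(f,0),o['tcp_pos'],o['clock'])
E
```

```text
[0.0378 0.0376 0.0378 0.038  0.0376] 0.03778147184094602 [0.90884342 3.44266079 3.15560218] [ 0.5273276  -0.04768907  0.01593695] 21.95
```

The weight follows the jaws. To be sure of step 1 (>3 N while deep), I go back in 12 mm, raise to 26 N (about 9 N squeeze) and hold, then draw out.

Call:
{"name": "send_rows", "arguments": {
  "rows": "0 0.002 0 0 0 0;0 0.004 0 0 0 0;0 0.004 0 0 0 0;0 0.002 0 0 0 0;0 0 0 0 0 0"
}}

```text
clock: 22.45
tcp_pos: [0.5272, -0.0357, 0.016]
orientation: [-1.203, 1.218, -1.219]
contact_force: [0.6, -4.7, 3.2]
grip_width: 0.0381
```

Call:
{"name": "send_rows", "arguments": {
  "rows": "0 0 0.0002 0 0 0;0 0 0 0 0 0;0 0 0 0 0 0;0 0 0 0 0 0;0 0 0 0 0 0",
  "grip": 0.0365,
  "grip_force": 25
}}

```text
clock: 22.95
tcp_pos: [0.527, -0.0356, 0.016]
orientation: [-1.204, 1.218, -1.218]
contact_force: [-0.4, -3.1, 3.4]
grip_width: 0.0376
```

```bash
python3 q.py
```

```text
[0.0372 0.0371 0.0374 0.0374 0.0369] 0.03719274271000433 [-0.68135703 -3.84366399  3.09417286] [ 0.52704346 -0.03565934  0.01606375] 23.2
None None
263.9166666666667 None
```

25 N is saturated at 37.2 mm (24.8 mm travel, squeeze about 8 N). I draw it out.

Call:
{"name": "send_rows", "arguments": {
  "rows": "0 -0.001 0 0 0 0;0 -0.003 0 0 0 0;0 -0.005 0 0 0 0;0 -0.007 0 0 0 0;0 -0.007 0 0 0 0;0 -0.007 0 0 0 0;0 -0.007 0 0 0 0;0 -0.007 0 0 0 0;0 -0.007 0 0 0 0;0 -0.007 0 0 0 0;0 -0.007 0 0 0 0;0 -0.007 0 0 0 0;0 -0.007 0 0 0 0;0 -0.007 0 0 0 0;0 -0.007 0 0 0 0;0 -0.007 0 0 0 0;0 -0.006 0 0 0 0;0 -0.004 0 0 0 0;0 -0.002 0 0 0 0;0 0 0 0 0 0"
}}

```text
clock: 25.2
tcp_pos: [0.5271, -0.1484, 0.0161]
orientation: [-1.204, 1.218, -1.219]
contact_force: [-0.8, 1.1, 1.1]
grip_width: 0.0371
```

```bash
python3 - <<'E'
from m import *
o=r.get_obs(); print(o['clock'],o['tcp_pos'],o['contact_force'],o['grip_width'])
grab('top','top16.png');grab('scene','scene16.png')
a=cv2.imread('pics/top16.png')[220:330,150:290];b=cv2.imread('pics/scene16.png')[120:230,270:410]
cv2.imwrite('pics/z16.png',cv2.resize(np.hstack([a,b]),None,fx=2.8,fy=2.8,interpolation=2))
E
```

```text
25.2 [ 0.52708516 -0.14839303  0.01609829] [-0.78833344  1.05547866  1.09195773] 0.037088442880932805
```

View pics/z16.png

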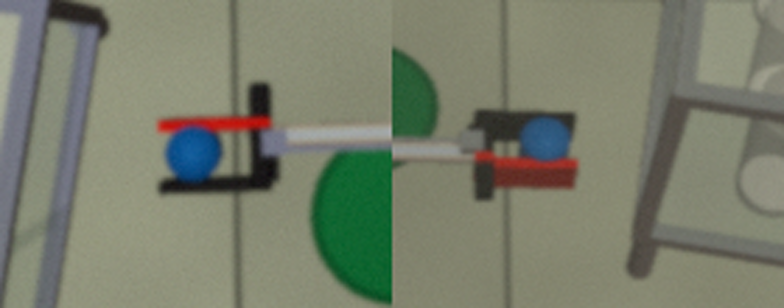

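The weight is out and standing between the jaws, at top-view pixel ~(219,275). I measure it.

```bash
cat > wp.py <<'E'
from m import *
import sys
def wpos(t,s):
    out=[]
    for d in(t,s):
        h=cv2.cvtColor(d['pixels'],cv2.COLOR_RGB2HSV); m=cv2.inRange(h,(95,90,50),(118,255,255))
        n_,l,st,c=cv2.connectedComponentsWithStats(m); i=1+np.argmax(st[1:,4]); out.append(c[i]); print(st[i],c[i].round(1))
    print('top z.033',onz(t,*out[0],.033).round(4),'scene z.03',onz(s,*out[1],.03).round(4),'tri',tri([ray(t,*out[0]),ray(s,*out[1])])[0].round(4))
if __name__=='__main__': wpos(load('top'+sys.argv[1]),load('scene'+sys.argv[1]))
E
python3 wp.py 16
```

```text
[209 266  20  20 301] [218.6 275. ]
[316 162  18  15 218] [324.3 168.9]
top z.033 [0.5285 0.0621 0.033 ] scene z.03 [0.525  0.0609 0.03  ] tri [0.5286 0.0611 0.0356]
```

Call:
{"name": "send_rows", "arguments": {
  "rows": "0 -0.002 0 0 0 0;-0.001 -0.004 0 0 0 0;-0.002 -0.006 0 0 0 0;-0.0025 -0.0075 0 0 0 0;-0.003 -0.008 0 0 0 0;-0.003 -0.008 0 0 0 0;-0.003 -0.008 0 0 0 0;-0.003 -0.008 0 0 0 0;-0.003 -0.008 0 0 0 0;-0.003 -0.008 0 0 0 0;-0.003 -0.008 0 0 0 0;-0.003 -0.008 0 0 0 0;-0.003 -0.008 0 0 0 0;-0.003 -0.008 0 0 0 0;-0.003 -0.008 0 0 0 0;-0.003 -0.008 0 0 0 0;-0.002 -0.008 0 0 0 0;-0.001 -0.006 0 0 0 0;-0.001 -0.004 0 0 0 0;0 -0.001 0 0 0 0"
}}

```text
clock: 27.3
tcp_pos: [0.4812, -0.2827, 0.0161]
orientation: [-1.204, 1.219, -1.218]
contact_force: [-0.8, 3.3, 3.9]
grip_width: 0.0372
```

Call:
{"name": "send_rows", "arguments": {
  "rows": "0 0 0 0 0 0;0 0 0 0 0 0"
}}

```text
clock: 27.5
tcp_pos: [0.4813, -0.2826, 0.0161]
orientation: [-1.204, 1.218, -1.219]
contact_force: [-1.8, -0.1, 2.1]
grip_width: 0.0372
```

```bash
python3 - <<'E'
from m import *
o=r.get_obs(); print(o['clock'],o['tcp_pos'],o['contact_force'],o['grip_width'])
grab('top','top17.png');grab('scene','scene17.png')
a=cv2.imread('pics/top17.png')[220:340,230:390];b=cv2.imread('pics/scene17.png')[80:200,170:330]
cv2.imwrite('pics/z17.png',cv2.resize(np.hstack([a,b]),None,fx=2.5,fy=2.5,interpolation=2))
E
python3 wp.py 17
```

```text
27.5 [ 0.48129226 -0.28264349  0.0161064 ] [-1.755519   -0.07395854  2.0682811 ] 0.037169437386212215
[284 289  20  20 306] [293.7 298.5]
[249 141  18  15 212] [257.4 148.5]
top z.033 [ 0.4829 -0.0719  0.033 ] scene z.03 [ 0.4789 -0.0738  0.03  ] tri [ 0.4832 -0.0726  0.0359]
```

View pics/z17.png

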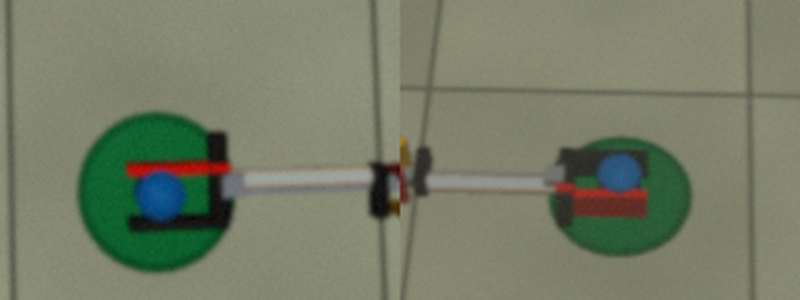

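The weight stands on the mat centre (0.483,−0.072). I release in steps and lower the tool slightly to follow the pads' swing.

Call:
{"name": "send_rows", "arguments": {
  "rows": "0 0 0 0 0 0;0 0 -0.0005 0 0 0;0 0 0 0 0 0",
  "grip": 0.041
}}

```text
clock: 27.9
tcp_pos: [0.4817, -0.2826, 0.0156]
orientation: [-1.204, 1.218, -1.219]
contact_force: [0.1, -1.7, -0.2]
grip_width: 0.0411
```

Call:
{"name": "send_rows", "arguments": {
  "rows": "0 0 -0.0005 0 0 0;0 0 -0.0005 0 0 0;0 0 0 0 0 0",
  "grip": 0.046
}}

```text
clock: 28.2
tcp_pos: [0.4817, -0.2819, 0.0148]
orientation: [-1.203, 1.218, -1.218]
contact_force: [-1.5, 0.6, 2.7]
grip_width: 0.0461
```

Call:
{"name": "send_rows", "arguments": {
  "rows": "0 0 -0.0005 0 0 0;0 0 -0.0005 0 0 0;0 0 0 0 0 0",
  "grip": 0.052
}}

```text
clock: 28.5
tcp_pos: [0.4817, -0.2819, 0.0137]
orientation: [-1.203, 1.218, -1.218]
contact_force: [-1.5, 0.9, 2.6]
grip_width: 0.0525
```

Call:
{"name": "send_rows", "arguments": {
  "rows": "0 0 -0.0005 0 0 0;0 0 -0.0005 0 0 0;0 0 0 0 0 0;0 0 0 0 0 0",
  "grip": 0.059
}}

```text
clock: 28.9
tcp_pos: [0.4816, -0.282, 0.0124]
orientation: [-1.204, 1.218, -1.218]
contact_force: [0.3, 0.2, -3.0]
grip_width: 0.0588
```

```bash
python3 - <<'E'
from m import *
o=r.get_obs(); print(o['clock'],o['tcp_pos'],o['contact_force'],o['grip_width'])
grab('top','top18.png');grab('scene','scene18.png')
a=cv2.imread('pics/top18.png')[220:340,230:390];b=cv2.imread('pics/scene18.png')[80:200,170:330]
cv2.imwrite('pics/z18.png',cv2.resize(np.hstack([a,b]),None,fx=2.5,fy=2.5,interpolation=2))
E
python3 wp.py 18
```

```text
28.9 [ 0.48164137 -0.28203862  0.01242328] [ 0.32044129  0.18567616 -3.0064912 ] 0.05879440344311862
[284 288  20  20 314] [293.5 297.5]
[249 141  18  19 273] [257.4 150.3]
top z.033 [ 0.4848 -0.0716  0.033 ] scene z.03 [ 0.4835 -0.0736  0.03  ] tri [ 0.4845 -0.0727  0.0313]
```

View pics/z18.png

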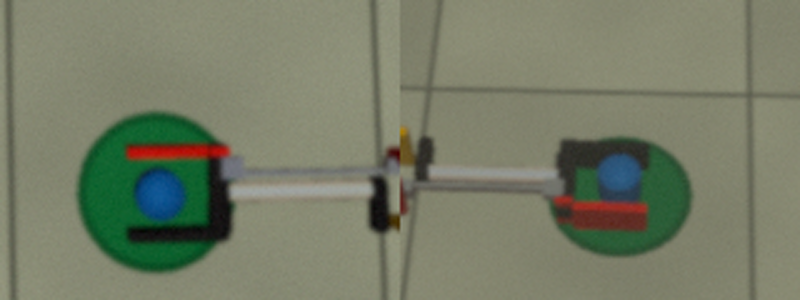

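The weight is free between the open jaws. I back off straight in −y.

Call:
{"name": "send_rows", "arguments": {
  "rows": "0 0 -0.0003 0 0 0;0 -0.003 0 0 0 0;0 -0.005 0 0 0 0;0 -0.007 0 0 0 0;0 -0.008 0 0 0 0;0 -0.008 0 0 0 0;0 -0.008 0 0 0 0;0 -0.008 0 0 0 0;0 -0.008 0 0 0 0;0 -0.007 0 0 0 0;0 -0.005 0 0 0 0;0 -0.003 0 0 0 0;0 0 0 0 0 0;0 0 0 0 0 0"
}}

```text
clock: 30.4
tcp_pos: [0.4817, -0.3523, 0.0123]
orientation: [-1.204, 1.218, -1.218]
contact_force: [-0.0, 0.8, -1.0]
grip_width: 0.0588
```

Call:
{"name": "send_rows", "arguments": {
  "rows": "0 0 0 0 0 0;0 0 0 0 0 0;0 0 0 0 0 0;0 0 0 0 0 0",
  "grip": 0.064
}}

```text
clock: 30.8
tcp_pos: [0.4818, -0.3521, 0.0124]
orientation: [-1.203, 1.218, -1.218]
contact_force: [0.4, 0.2, 0.5]
grip_width: 0.064
```

Call:
{"name": "send_rows", "arguments": {
  "rows": "0 0 0 0 0 0;0 0 0 0 0 0;0 0 0 0 0 0;0 0 0 0 0 0;0 0 0 0 0 0",
  "grip": 0.085
}}

```text
clock: 31.3
tcp_pos: [0.4817, -0.3521, 0.0123]
orientation: [-1.203, 1.218, -1.218]
contact_force: [0.5, 0.4, 0.5]
grip_width: 0.0853
```

```bash
python3 - <<'E'
from m import *
o=r.get_obs(); print(o['clock'],o['tcp_pos'],o['contact_force'],o['grip_width'])
grab('wrist','wrist19.png')
E
```

```text
31.3 [ 0.48168438 -0.35212968  0.01228514] [0.52795247 0.38966298 0.498272  ] 0.08525368209701994
```

View pics/wrist19.png

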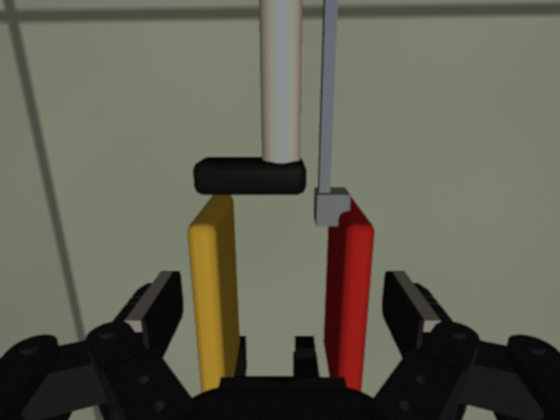

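The wrist view shows the fingers clear of both bars (cols 180 and 385 against bars at 190–373). I lift away.

Call:
{"name": "send_rows", "arguments": {
  "rows": "0 0 0.01 0 0 0;0 0 0.02 0 0 0;0 0 0.03 0 0 0;0 0 0.03 0 0 0;0 0 0.03 0 0 0;0 0 0.03 0 0 0;0 0 0 0 0 0;0 0 0 0 0 0;0 0 0 0 0 0"
}}

```text
clock: 32.25
tcp_pos: [0.4812, -0.3515, 0.1616]
orientation: [-1.204, 1.219, -1.217]
contact_force: [0.9, 0.4, -0.6]
grip_width: 0.0851
```

```bash
python3 - <<'E'
from m import *
o=r.get_obs(); print(o['clock'],o['tcp_pos'],o['contact_force'])
grab('top','top20.png');grab('scene','scene20.png')
a=cv2.imread('pics/top20.png');b=cv2.imread('pics/scene20.png')
cv2.imwrite('pics/z20.png',cv2.resize(np.hstack([a,b]),(800,300)))
def gc(f):
    d=load(f);
    return d
t=load('top20')
for b in blobs(t)['red']+blobs(t)['yellow']: print(b[0],b[1])
m=masks(t)['green']; cn,_=cv2.findContours(m,0,1); h=cv2.convexHull(np.vstack([c for c in cn if len(c)>8])[:,0]); el=cv2.fitEllipse(h); print('mat',onz(t,*el[0],.001))
E
python3 wp.py 20
```

```text
32.25 [ 0.48117949 -0.35154379  0.16160681] [ 0.87178364  0.42204171 -0.6071589 ]
[156, 119, 50, 8, 119] [181.1, 122.1]
[168, 132, 49, 31, 978] [193.0, 150.1]
[319, 276, 41, 6, 194] [338.8, 278.2]
[429, 278, 44, 7, 258] [450.0, 280.6]
[429, 306, 46, 8, 296] [450.0, 309.6]
[150, 368, 5, 11, 28] [152.0, 373.5]
mat [ 0.48240879 -0.07174221  0.001     ]
[284 288  20  20 313] [293.4 297.4]
[249 142  17  21 289] [257.4 151.7]
top z.033 [ 0.4849 -0.0715  0.033 ] scene z.03 [ 0.4867 -0.0736  0.03  ] tri [ 0.4839 -0.0729  0.0257]
```

View pics/z20.png

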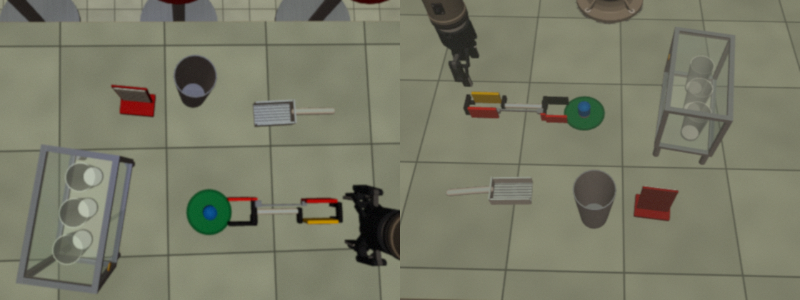

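The weight stands on the mat, about 3 mm from its centre. The reacher lies flat with its jaws about 70 mm back, and the bystanders are unmoved. Handing in.

```bash
python3 -c "
from bench import r
print(r.hand_in()); print(r.get_obs()['clock'])"
```

```text
the job is handed in; nothing more can be done
None
the job is handed in; nothing more can be done
```

I drew the weight out from under the cabinet with the reacher, let it go on the mat and handed the job in at about 32 s. No verdict was reported.

**Sequence:**
- I gripped the handle, slid the open jaws round the weight and squeezed until the grip force levelled off, then drew it out to the mat.
- I opened the jaws, backed them off 70 mm and let go of the reacher.

**Last checks:**
- **Weight:** it stands at about (0.484, −0.072), roughly 2–3 mm from the mat centre at (0.482, −0.072).
- **Reacher:** it lies with its jaw midpoint about 70 mm from the weight. I judged "flat" by eye from the pictures.
- **Others:** in the final pictures the tin, scoop, menu stand and cabinet look where they were. The wrist force never rose much above 16 N in a reading, and that was the reacher being pressed onto the counter.

**What was uncertain:**
- **Squeeze:** I could not measure it directly. About 8 N is inferred from the 25 N grip limit less the return spring of about 17 N.
- **Finding contact:** closing stalled first at 54.5 mm and then near 42 mm, because the pads press down as they close. I raised the tool to unload it.
- **Disagreement:** the jaw gap seen in the top view came out a few mm smaller than the glass, which did not match the gripper readings. A 6 mm test pull showed the weight was held.
- **Step 1:** to be safer I pushed back in 12 mm and squeezed again before drawing out.

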